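Make up a staining kit and a specimen kit at the microscopy bench

ROBOT

A 6-joint arm with a two-finger parallel gripper is mounted at the origin on the work surface. World frame = base frame: x ahead of the robot, y to its left, z up, the work surface at z = 0. Lengths are in m, angles in degrees, forces in N, time in s.
With the tool pointing down it reaches from about 0.3 to 0.75 m from the base axis. Payload 8.5 kg.
Tool frame: the origin (TCP) lies midway between the tips of the shut fingers; the grasp point (between the pads) lies 19 mm behind it; y points along the fingers, x is the direction in which the jaws open and shut, and the axes are right-handed (so a half turn about y gives the same grasp; the last joint's range is limited). The gripper opens to 85 mm and grips with 20 to 120 N. Pads are 22 mm wide; open, the fingers measure 114 mm over their backs; the gripper's body (76 mm by 85 mm) begins 54 mm behind the grasp point. The pads swing forward as they close: fully open they stand 13 mm farther back than shut.
Start: joints at [-78.742, 21.807, 74.336, -0, 83.858, -12.336], TCP at [0.22, -0.504, 0.231] pointing down, gripper open.
Joint ranges: [-178.18, 178.18], [-50.72, 133.34], [12.68, 142.11], [-81.47, 261.47], [9.98, 163.14], [-165.26, 165.26]. Speed limits (degrees/s): [136.94, 136.94, 180, 180, 180, 180].

INTERFACE

Orientations are given as a 3x3 rotation matrix whose columns are the frame's x, y, z axes.
In Python, from rig import env gives the robot as it stands.
- The arm moves only by the tool carry_out, never from a script. Its argument "plan" is a list of rows, each a list of 3 entries, a list of its own where there are three numbers: the shift along the tool's x, y, z in m, then the turn, a rotation vector about the tool's x, y, z in degrees, then the finger opening in m, from 0 to 0.0854. In form: [[[dx, dy, dz], [ax, ay, az], jaw], ...]. A call has 1 to 8 rows; each row shifts and turns the commanded pose from where the row before left it, along the tool's axes as they then stand; what a row does not reach is not made up. A row lasts 1/8 s, in which the tool goes at most 62.5 mm and 10.7 degrees, less where a joint would pass 70% of its speed; a pose out of reach is approached as far as the arm can. A call is refused whole if a number of a shift passes 0.0625 or a number of a turn 10.7, either way. A call with a gripper value outside its range is refused whole. The fingers move at their own pace and stop on an object; "force" is the grip in N (left out, the last holds). Time passes only in rows, so rows that do not move let the fingers close. It gives the time, the measured TCP pose, the force and the opening at its end, in the units of the state.
- env.observe(): the state, without advancing time (a new reading comes with each control period).
- env.get_image(name): name is "side" or "top"; returns a dict with "image" (384x512x3 uint8, red, green, blue), "vfov" (degrees; the focal length in pixels is half the picture's height over the tangent of half this angle, whatever the lens; pixels are square), "cx", "cy" (the principal point, pixels), "rvec" (rotation vector, rad) and "tvec" (3), from world to camera coordinates, as OpenCV has them. Camera axes: x right, y down, z forward; pixel columns grow to the right and rows downward; lengths in m; the calibration is good to about 2 mm. A picture is of the moment at which its call begins. There is no depth.
- env.close_job(): hands the job in, once; it reports no verdict.
Trained networks look in a picture, given as the dict that the camera call returned (one of the last four; its "shot" number tells which), for a name from the list of things; names that differ only in an ending like _2 or _b are one class to them, and where a whole thing is asked for, a point or a joint stands for the part that bears it (a point fixed in the world has none). Each returns a list of dicts, best first, with "conf" (0 to 1); they miss things now and then, are a little off and sometimes report something else, mostly with a low value. They report only what shows in the picture. A call takes as long as a camera call. They do not tell look-alikes from the thing itself.
- env.outline_of(target, picture): "mask" (384x512 bool, what is visible of it) and "pixel" ([row, column] in pixels, amid what is visible of it).
The state is a dict: "time_s": time; "q": joint angles; "qvel": joint speeds; "joint_efforts": joint torques, N m; "position": TCP position; "tool_rot": TCP orientation; "ft_force": force on the tool from outside, world axes, zero at the start; "wrist_torque": the same for the moment, N m; "grip_width": finger opening in m.
Only numpy, scipy, OpenCV 4.12 (cv2) and the standard library are available. Lean on these libraries where they do the work, as an engineer would, in place of code of your own. Each camera call takes 0.05 s, during which the arm holds its last target.

TASK

Make up the two kits from the stock in the middle of the bench. The tray with three recesses gets the slim slide mailer in its long slot, the square glass staining jar in its square recess and the dropper bottle in its round recess; the tray with two recesses gets the broad slide box in its oblong recess and the screw-cap specimen jar in its round one. Set each thing down rather than dropping it in, upright and flat on the floor of its recess, and do not shift or tip over the flask, the beaker or the petri dishes standing among the stock.

Things in the scene. Friction and masses are not known exactly. Their poses are not given: they have to be found in the camera images.
- kit3: Three-recess kit tray, fixed: grey, steel-rimmed, 154 (x) by 150 (y) by 11 mm. Dark recesses 7 mm deep (floor 4 mm above the bench); centres and sizes in mm in the tray's frame: long slot at (0,-37), 98 along x by 48 along y; square at (-32,+32), 62 by 62; round at (+38,+32), diameter 52. Origin: centre of underside; z up. Left or right of the stock, x roughly away from the robot.
- kit2: Two-recess kit tray, fixed: grey, steel-rimmed, 124 (x) by 178 (y) by 11 mm. Dark recesses 7 mm deep (floor 4 mm above the bench); centres and sizes in mm in the tray's frame: oblong at (0,-38), 92 along x by 70 along y; round at (0,+45), diameter 60. Origin: centre of underside; z up. On the other side of the stock, x roughly away from the robot.
- mailer: Slide mailer: slim white plastic box lying flat, 82 (x) by 32 (y) by 24 (z) mm, lid part closed, about 50 g. Either way round in its slot. Origin: centre of its underside; z up. 
- slidebox: Slide box: broad flat cream plastic box with a blank paper label on top, 76 (x) by 54 (y) by 28 (z) mm, closed, about 110 g. Either way round in its recess. Origin: centre of its underside; z up. 
- stainjar: Staining jar: upright square clear-glass jar with a white square lid that does not come off, 46 by 46 mm, 66 mm high, straight sides, about 170 g. Any quarter turn will do. Origin: centre of its underside; z up. 
- dropper: Dropper bottle: round amber bottle with a white pointed nozzle; body diameter 36 mm up to 42 mm height, shoulder to 50 mm, nozzle tip at 70 mm, about 70 g. Origin: centre of its underside; z up. 
- specimen: Specimen jar: round clear jar with a paper band and a flat white screw cap; body diameter 42 mm up to 50 mm, cap diameter 44 mm from there to 64 mm, about 90 g. Origin: centre of its underside; z up. 
- flask: Bystander, stays where it is: small conical glass flask with a dark stopper, base diameter 54 mm, neck diameter 22 mm, 70 mm high, loose. Origin: centre of its underside; z up. 
- beaker: Bystander, stays where it is: small open glass beaker, rim diameter 50 mm, 60 mm high, loose. Origin: centre of its underside; z up. 
- petri: Bystander, stays where it is: stack of two flat round clear-lidded petri dishes with beige gel, diameter 60 mm, 31 mm high in all, loose. Origin: centre of its underside; z up. 
There are look-alikes about, which are no part of the job. Leave any purple look-alike of the slidebox alone.

How it is judged:
By the outcome, as a careful person would: the job done as asked, in the order asked, and still so for the second after the job is handed in, with the robot touching nothing.
It also fails if it takes over 122 s, if anything falls off the work surface, if the arm or the gripper's body presses on something with over 40 N, if the wrist force passes 120 N, or if a joint passes its speed limit or range.

## Working session

There is one attempt and no reset: what is moved stays moved. The work goes in short steps, Python scripts to look and compute and a tool call to move; the robot and the scene stay as the last step left them, time stands still between calls to the robot, and variables do not carry over. Pictures are saved under pics/ and viewed, and the job is handed in when it is done.

Besides the shell and the picture viewer there is one more tool, called after "Request:" as a command line: name --argument value ..., lists and objects as JSON in quotes. carry_out: Moves the arm, as the interface text tells. Its arguments: {"type":"object","properties":{"plan":{"type":"array","items":{"type":"array"}},"force":{"type":"number"}},"required":["plan"]}

```bash
ls; mkdir -p pics; python3 - <<'E'
from rig import env
import cv2,pickle
s=env.observe();print(s)
for n in("top","side"):
    p=env.get_image(n);print({k:v for k,v in p.items() if k!="image"})
    cv2.imwrite(f"pics/{n}0.png",cv2.resize(p["image"][:,:,::-1],(800,600),interpolation=cv2.INTER_CUBIC))
    pickle.dump(p,open(f"{n}0.pkl","wb"))
    for t in "kit3 kit2 mailer slidebox stainjar dropper specimen flask beaker petri".split():
        print(n,t,[(round(d["conf"],2),[round(float(x)) for x in d["pixel"]],int(d["mask"].sum())) for d in env.outline_of(t,p)])
E
```

```text
pics
{'time_s': 0.0, 'q': array([-7.87418956e+01,  2.18406056e+01,  7.43846703e+01,  7.96579413e-04,
        8.38587164e+01, -1.23370620e+01]), 'qvel': array([ 0.0427888 , -0.02028984,  0.06250208,  0.03501578,  0.12959475,
        0.00346872]), 'joint_efforts': array([-3.13287797e-03, -4.48470032e+01, -2.31281376e+01, -3.68446335e-04,
        4.74664557e-03, -1.72735793e-05]), 'position': array([ 0.22008049, -0.50372663,  0.23071588]), 'tool_rot': array([[ 4.00270158e-01, -2.72637436e-04,  9.16397145e-01],
       [-9.16396071e-01,  1.44043320e-03,  4.00270117e-01],
       [-1.42913749e-03, -9.99998925e-01,  3.26718547e-04]]), 'ft_force': array([ 0.15606169, -0.09862155, -0.0612984 ]), 'wrist_torque': array([-0.02291342, -0.02153568, -0.00690011]), 'grip_width': 0.08511436447659707}
{'vfov': 42.200891287870604, 'cx': 247.03944149566962, 'cy': 187.48100995090346, 'rvec': array([ 2.1970325 , -2.14870024,  0.05370489]), 'tvec': array([0.00601198, 0.55713108, 1.30342992]), 'shot': 1}
top kit3 [(0.97, [197, 149], 3066), (0.62, [210, 373], 3248), (0.2, [187, 301], 386)]
top kit2 [(0.97, [1
[... 425 characters left out ...]
: 257.1077736793761, 'cy': 191.14498580008035, 'rvec': array([ 0.63766875, -2.46852608,  1.36683756]), 'tvec': array([0.50945348, 0.18115393, 0.74031639]), 'shot': 2}
side kit3 [(0.88, [154, 333], 1593), (0.83, [296, 201], 5818), (0.27, [189, 332], 329)]
side kit2 [(0.88, [154, 333], 1593), (0.83, [296, 201], 5818), (0.27, [189, 332], 329)]
side mailer [(0.68, [181, 286], 448)]
side slidebox [(0.77, [171, 249], 569), (0.75, [145, 261], 421), (0.15, [186, 220], 514)]
side stainjar [(0.6, [222, 242], 816)]
side dropper [(0.65, [188, 331], 314)]
side specimen [(0.88, [238, 285], 732)]
side flask [(0.84, [215, 202], 559)]
side beaker [(0.78, [185, 220], 539)]
side petri [(0.87, [202, 267], 535)]
```

View pics/top0.png

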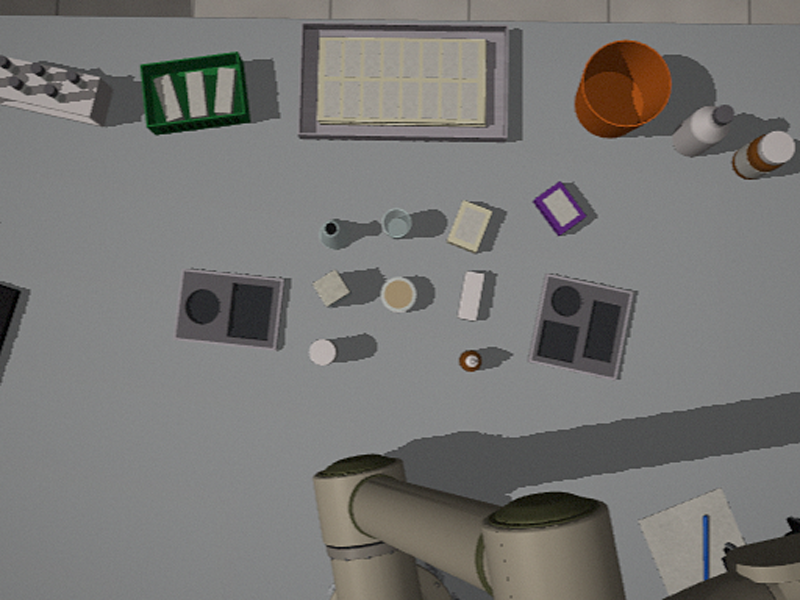

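View pics/side0.png

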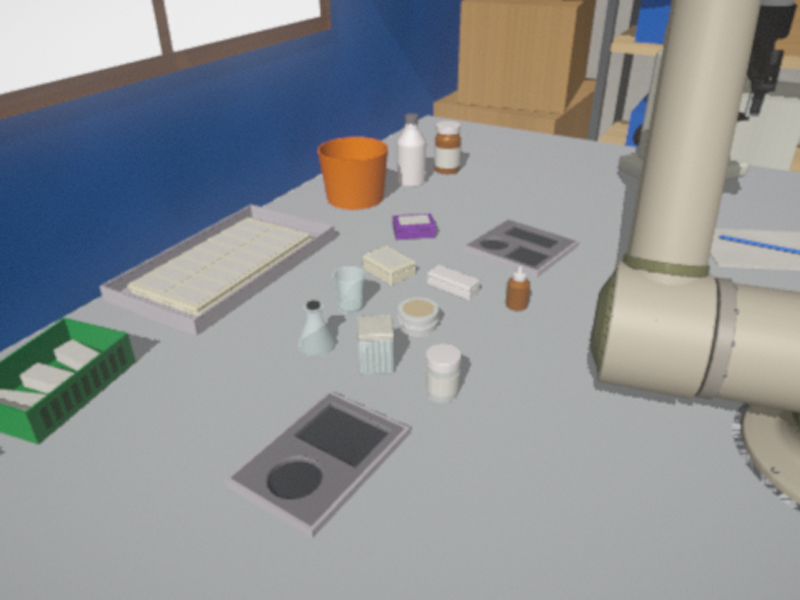

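```bash
python3 - <<'E'
import cv2,pickle
p=pickle.load(open("top0.pkl","rb"))["image"][:,:,::-1]
cv2.imwrite("pics/topc.png",cv2.resize(p[110:265,90:440],None,fx=2.28,fy=2.28,interpolation=cv2.INTER_CUBIC))
cv2.imwrite("pics/topd.png",cv2.resize(p[115:245,190:330],None,fx=4.5,fy=4.5,interpolation=cv2.INTER_CUBIC))
E
```

```text
(no output)
```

View pics/topc.png

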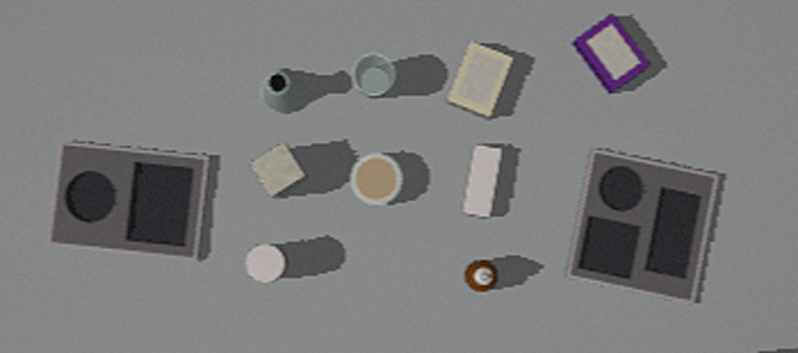

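View pics/topd.png

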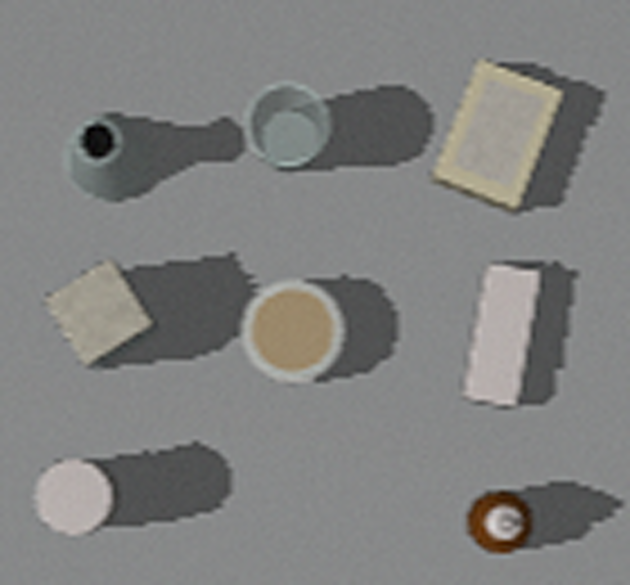

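```bash
cat > h.py <<'E'
import numpy as np,cv2,pickle
from scipy.optimize import minimize
def P(p,X):
    f=192/np.tan(np.radians(p["vfov"]/2))
    K=np.array([[f,0,p["cx"]],[0,f,p["cy"]],[0,0,1.]])
    return cv2.projectPoints(np.asarray(X,float).reshape(-1,1,3),p["rvec"],p["tvec"],K,None)[0].reshape(-1,2)
def box(a,b,h): return np.array([[x*a/2,y*b/2,z] for x in(-1,1) for y in(-1,1) for z in(0,h)])
def cyl(prof):
    t=np.linspace(0,2*np.pi,32,endpoint=False)
    return np.concatenate([np.c_[r*np.cos(t),r*np.sin(t),0*t+z] for r,z in prof])
M=dict(mailer=[box(.082,.032,.024)],slidebox=[box(.076,.054,.028)],stainjar=[box(.046,.046,.066)],
 dropper=[cyl([(.018,0),(.018,.042)]),cyl([(.018,.042),(.008,.050)]),cyl([(.008,.05),(.003,.07)])],
 specimen=[cyl([(.021,0),(.021,.05)]),cyl([(.022,.05),(.022,.064)])],
 flask=[cyl([(.027,0),(.011,.05)]),cyl([(.011,.045),(.011,.07)])],beaker=[cyl([(.023,0),(.025,.06)])],petri=[cyl([(.03,0),(.03,.031)])],
 kit3=[box(.154,.150,.011)],kit2=[box(.124,.178,.011)])
S=4
def sil(p,parts,x,y,a,z=0):
    m=np.zeros((384*S,512*S),np.uint8);c,s=np.cos(a),np.sin(a);R=np.array([[c,-s,0],[s,c,0],[0,0,1]])
    for q in parts:
        u=P(p,q@R.T+[x,y,z]); hull=cv2.convexHull(((u+.5)*S*16-8).astype(np.int32))
        cv2.fillConvexPoly(m,hull,1,shift=4)
    return m
def ray(p,uv,z):
    R=cv2.Rodrigues(p["rvec"])[0];f=192/np.tan(np.radians(p["vfov"]/2))
    d=R.T@np.array([(uv[0]-p["cx"])/f,(uv[1]-p["cy"])/f,1]);o=-R.T@p["tvec"]
    return o+d*(z-o[2])/d[2]
def fit(name,obs,x0,z=0):
    """obs: list of (pic,mask)"""
    big=[(p,cv2.resize(m.astype(np.uint8),None,fx=S,fy=S,interpolation=cv2.INTER_NEAREST)) for p,m in obs]
    def cost(v):
        t=0
        for p,m in big:
            q=sil(p,M[name],v[0]/100,v[1]/100,v[2],z);t+=1-(q&m).sum()/max(1,(q|m).sum())
        return t/len(big)
    best=None
    rnd=name in("dropper","specimen","flask","beaker","petri")
    for a0 in ([0] if rnd else x0[2]):
        s0=np.array([x0[0]*100,x0[1]*100,a0])
        r=minimize(cost,s0,method="Nelder-Mead",options=dict(initial_simplex=s0+np.array([[0,0,0],[1,0,0],[0,1,0],[0,0,.25]]),xatol=.005,fatol=1e-5,maxiter=200))
        if best is None or r.fun<best.fun: best=r
    return best.x[0]/100,best.x[1]/100,np.degrees(best.x[2]),best.fun
E
cat > loc.py <<'E'
from rig import env
from h import *
pt=env.get_image("top");ps=env.get_image("side")
A=np.radians
for n in M:
    px={"slidebox":[299,144],"kit3":[373,210],"kit2":[149,197]}.get(n)
    dt=env.outline_of(n,pt);ds=env.outline_of(n,ps)
    if px: dt=sorted(dt,key=lambda d:np.hypot(d["pixel"][1]-px[0],d["pixel"][0]-px[1]))
    d=dt[0];g=ray(pt,d["pixel"][::-1],.02)
    w=P(ps,[g])[0]; ds=sorted(ds,key=lambda e:np.hypot(*(np.array(e["pixel"])[::-1]-w)))
    ang=A([-40,-20,0,20]) if n!="stainjar" else A([-30,-10,10,30])
    if n=="mailer" or n=="slidebox": ang=A([-40,-15,0,15])
    for lab,o in (("top",[(pt,d["mask"])]),("side",[(ps,ds[0]["mask"])]),("both",[(pt,d["mask"]),(ps,ds[0]["mask"])])):
        print(n,lab,np.round(fit(n,o,(g[0],g[1],ang)),4))
E
python3 loc.py
```

```text
mailer top [ 0.5561 -0.1265 -9.124   0.088 ]
mailer side [  0.5566  -0.1245 -12.204    0.0854]
mailer both [  0.5565  -0.1261 -10.1634   0.096 ]
slidebox top [  0.6751  -0.1217 -21.2016   0.0617]
slidebox side [  0.6778  -0.1198 -23.6723   0.0566]
slidebox both [  0.676   -0.1209 -21.4842   0.0738]
stainjar top [ 0.5611  0.1082 33.8659  0.0705]
stainjar side [  0.5623   0.1101 -55.9756   0.0617]
stainjar both [ 0.5613  0.1091 32.1062  0.0762]
dropper top [ 0.4471 -0.1248 17.7363  0.2032]
dropper side [ 0.4469 -0.1269 12.9199  0.1193]
dropper both [ 0.4466 -0.1262 20.5293  0.1638]
specimen top [0.4555 0.1183 3.7209 0.0844]
specimen side [0.4555 0.1214 4.3951 0.0441]
specimen both [0.4557 0.1196 4.7555 0.0773]
flask top [0.6589 0.1111 3.5398 0.0786]
flask side [ 0.6597  0.1134 -0.9001  0.1028]
flask both [ 0.6595  0.1122 -3.3729  0.1069]
beaker top [0.6742 0.003  0.4457 0.0537]
beaker side [ 6.77100e-01 -1.80000e-03  1.17929e+01  1.41700e-01]
beaker both [0.6742 0.0029 2.1621 0.1009]
petri top [ 5.5470e-01 -3.4000e-03 -9.9775e+00  4.1500e-02]
petri side [ 5.5620e-01 -9.0000e-04  3.0053e+00  7.7400e-02]
petri both [ 5.5490e-01 -3.0000e-03 -8.5853e+00  7.3500e-02]
kit3 top [  0.5084  -0.3142 -10.3597   0.0275]
kit3 side [  0.5072  -0.3117 -11.1959   0.0392]
kit3 both [  0.5079  -0.3138 -10.7238   0.0389]
kit2 top [ 0.5251  0.2887 -3.9983  0.0357]
kit2 side [ 0.5255  0.2914 -4.8701  0.0204]
kit2 both [ 0.5253  0.2906 -4.7923  0.0333]
```

Request:
carry_out --plan '[[[0, 0.02, 0], [0, 8.4, 0], 0.085], [[0, 0.02, 0], [0, 8.4, 0], 0.085], [[0, 0.02, 0], [0, 8.4, 0], 0.085], [[0, 0.02, 0], [0, 8.4, 0], 0.085], [[-0.048, 0, 0.0295], [0, 0, 0], 0.085], [[-0.048, 0, 0.0295], [0, 0, 0], 0.085], [[-0.048, 0, 0.0295], [0, 0, 0], 0.085], [[-0.048, 0, 0.0295], [0, 0, 0], 0.085]]' --force 30

```text
time_s: 3.2
position: [0.3707, -0.3341, 0.1515]
tool_rot: [[-0.174, 0.0, 0.985], [-0.985, -0.0, -0.174], [0.0, -1.0, 0.0]]
ft_force: [0.9, -0.2, 0.1]
grip_width: 0.0852
```

```bash
cat > go.py <<'E'
# usage: go.py x y z heading  -> remaining shift in tool axes (after the turn)
import sys,numpy as np
from rig import env
s=env.observe();R=s["tool_rot"];p=s["position"]
h=np.degrees(np.arctan2(R[1,0],R[0,0]))
print("t",round(s["time_s"],2),"pos",p.round(4),"head",round(h,2),"tilt",np.degrees(np.arccos(-R[2,1])).round(2),"grip",round(s["grip_width"],4),"F",s["ft_force"].round(1))
if len(sys.argv)>4:
    x,y,z,a=map(float,sys.argv[1:5])
    for lab,c in(("final head",np.radians(a)),("cur head",np.radians(h))):
        d=np.array([x,y,z])-p
        print(lab,"dx",round(d@[np.cos(c),np.sin(c),0],4),"dy",round(-d[2],4),"dz",round(d@[-np.sin(c),np.cos(c),0],4),"turn y",round(((h-a+180)%360)-180,2))
E
cat > tgt.py <<'E'
import numpy as np
K3=(.5079,-.3138,-10.7);K2=(.5253,.2906,-4.8)
for n,k,c in(("mailer",K3,(0,-.037)),("stainjar",K3,(-.032,.032)),("dropper",K3,(.038,.032)),("slidebox",K2,(0,-.038)),("specimen",K2,(0,.045))):
    a=np.radians(k[2]);print(n,np.round([k[0]+c[0]*np.cos(a)-c[1]*np.sin(a),k[1]+c[0]*np.sin(a)+c[1]*np.cos(a)],4))
E
python3 tgt.py;python3 go.py .5565 -.1261 .12 -100.2
```

```text
mailer [ 0.501  -0.3502]
stainjar [ 0.4824 -0.2764]
dropper [ 0.5512 -0.2894]
slidebox [0.5221 0.2527]
specimen [0.5291 0.3354]
t 3.2 pos [ 0.3707 -0.3341  0.1515] head -100.03 tilt 0.03 grip 0.0852 F [ 0.9 -0.2  0.1]
final head dx -0.2376 dy 0.0315 dz 0.146 turn y 0.17
cur head dx -0.2372 dy 0.0315 dz 0.1467 turn y 0.17
```

Request:
carry_out --plan '[[[-0.0475, 0, 0.0294], [0, 0, 0], 0.085], [[-0.0475, 0, 0.0294], [0, 0, 0], 0.085], [[-0.0475, 0, 0.0294], [0, 0, 0], 0.085], [[-0.0475, 0, 0.0294], [0, 0, 0], 0.085], [[-0.0475, 0, 0.0294], [0, 0, 0], 0.085], [[0, 0.045, 0], [0, 0, 0], 0.085], [[0, 0.045, 0], [0, 0, 0], 0.085], [[0, 0, 0], [0, 0, 0], 0.085]]'

```text
time_s: 4.2
position: [0.5543, -0.1264, 0.059]
tool_rot: [[-0.174, -0.006, 0.985], [-0.985, 0.003, -0.174], [-0.002, -1.0, -0.006]]
ft_force: [0.1, -0.6, 1.3]
grip_width: 0.0849
```

```bash
cat > look.py <<'E'
import sys
from rig import env
import cv2
n=sys.argv[1];ims=[]
for v in("top","side"):
    p=env.get_image(v)["image"][:,:,::-1]
    ims.append(cv2.resize(p,(800,600),interpolation=cv2.INTER_CUBIC))
a=[cv2.resize(ims[0][150:450,100:700],(800,400)) ,]
cx,cy=(int(x) for x in sys.argv[2:4]) if len(sys.argv)>3 else (430,330)
x0=max(0,cx-200);y0=max(0,cy-150)
t=cv2.resize(ims[0][180:400,160:660],(800,352))
s=cv2.resize(ims[1][180:540,200:620],(289,248))
b=ims[1][y0:y0+200,x0:x0+400];b=cv2.resize(b,(496,248))
cv2.imwrite(f"pics/{n}.png",cv2.vconcat([t,cv2.hconcat([cv2.resize(s,(304,248)),b])]))
E
python3 go.py .5565 -.1261 .008 -100.2; python3 look.py a1 440 280
```

```text
t 4.2 pos [ 0.5543 -0.1264  0.059 ] head -100.0 tilt 0.36 grip 0.0849 F [ 0.1 -0.6  1.3]
final head dx -0.0006 dy 0.051 dz 0.0021 turn y 0.2
cur head dx -0.0006 dy 0.051 dz 0.0021 turn y 0.2
```

View pics/a1.png

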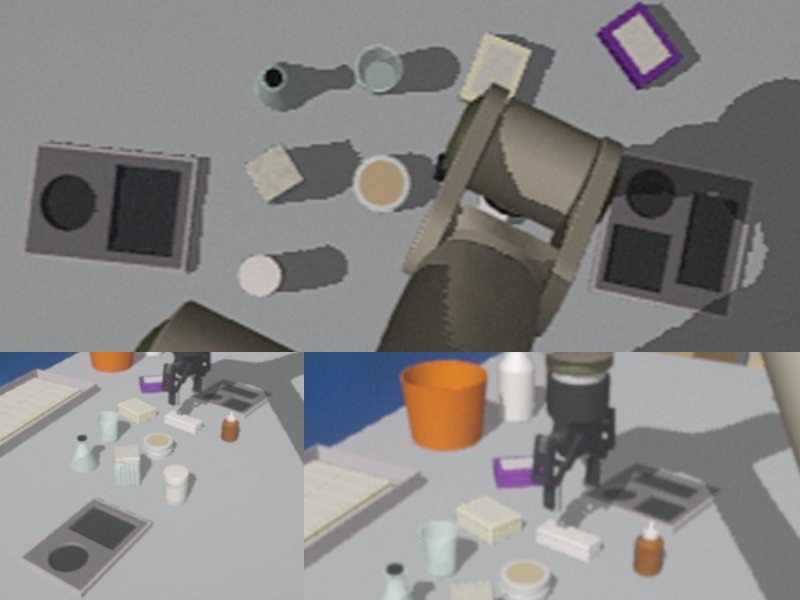

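Request:
carry_out --plan '[[[0, 0.02, 0.002], [0, 0, 0], 0.085], [[0, 0.02, 0], [0, 0, 0], 0.085], [[0, 0.011, 0], [0, 0, 0], 0.085], [[0, 0, 0], [0, 0, 0], 0.085], [[0, 0, 0], [0, 0, 0], 0.05]]'

```text
time_s: 4.92
position: [0.5583, -0.1277, 0.0115]
tool_rot: [[-0.174, 0.002, 0.985], [-0.985, -0.001, -0.174], [0.0, -1.0, 0.002]]
ft_force: [-0.0, -0.8, 0.5]
grip_width: 0.0693
```

```bash
python3 go.py .5565 -.1261 .008 -100.2; python3 look.py a2 440 280
```

```text
t 4.92 pos [ 0.5583 -0.1277  0.0115] head -100.01 tilt 0.11 grip 0.0693 F [-0.  -0.8  0.5]
final head dx -0.0013 dy 0.0035 dz -0.002 turn y 0.19
cur head dx -0.0013 dy 0.0035 dz -0.002 turn y 0.19
```

View pics/a2.png

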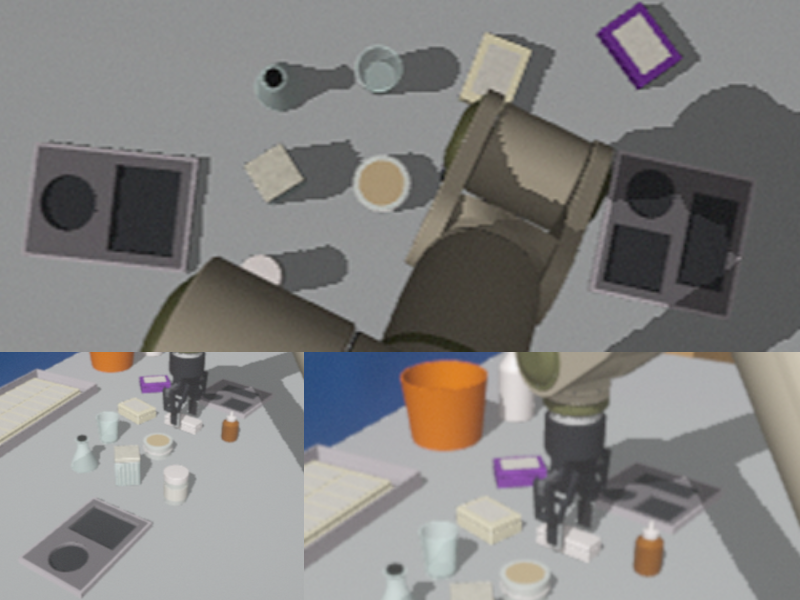

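Request:
carry_out --plan '[[[-0.001, 0, -0.002], [0, 0, 0], 0.02], [[0, 0, 0], [0, 0, 0], 0.02], [[0, 0, 0], [0, 0, 0], 0.02], [[0, 0, 0], [0, 0, 0], 0.02], [[0, 0, 0], [0, 0, 0], 0.02]]' --force 30

```text
time_s: 5.65
position: [0.5559, -0.126, 0.0108]
tool_rot: [[-0.174, 0.0, 0.985], [-0.985, -0.0, -0.174], [-0.0, -1.0, 0.0]]
ft_force: [-1.3, 1.4, 6.0]
grip_width: 0.0313
```

```bash
python3 go.py .501 -.3502 .012 -100.7
```

```text
t 5.65 pos [ 0.5559 -0.126   0.0108] head -100.0 tilt 0.01 grip 0.0313 F [-1.3  1.4  6. ]
final head dx 0.2305 dy -0.0012 dz -0.0123 turn y 0.7
cur head dx 0.2303 dy -0.0012 dz -0.0151 turn y 0.7
```

Request:
carry_out --plan '[[[0, -0.03, 0], [0, 0, 0], 0.02], [[0, -0.03, 0], [0, 0, 0], 0.02], [[0.0576, 0, -0.0038], [0, 0, 0], 0.02], [[0.0576, 0, -0.0038], [0, 0, 0], 0.02], [[0.0576, 0, -0.0038], [0, 0, 0], 0.02], [[0.0576, 0, -0.0038], [0, 0.7, 0], 0.02], [[0, 0, 0], [0, 0, 0], 0.02], [[0, 0, 0], [0, 0, 0], 0.02]]'

```text
time_s: 6.65
position: [0.5007, -0.3499, 0.07]
tool_rot: [[-0.186, -0.001, 0.983], [-0.983, 0.001, -0.186], [-0.001, -1.0, -0.001]]
ft_force: [-0.2, 0.7, -0.5]
grip_width: 0.0315
```

```bash
python3 go.py .501 -.3502 .015 -100.7; python3 look.py a3 480 250
```

```text
t 6.65 pos [ 0.5007 -0.3499  0.07  ] head -100.72 tilt 0.06 grip 0.0315 F [-0.2  0.7 -0.5]
final head dx 0.0002 dy 0.055 dz 0.0004 turn y -0.02
cur head dx 0.0002 dy 0.055 dz 0.0004 turn y -0.02
```

View pics/a3.png

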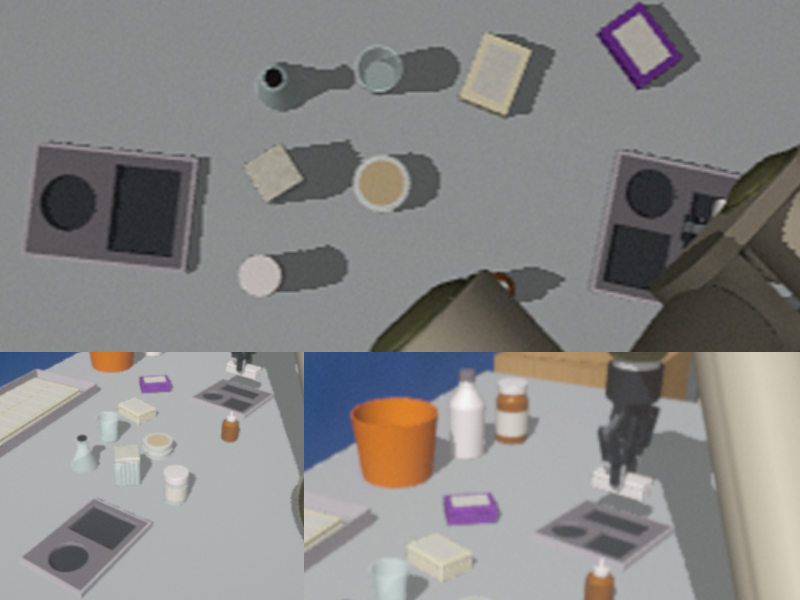

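Request:
carry_out --plan '[[[0, 0.025, 0], [0, 0, 0], 0.02], [[0, 0.02, 0], [0, 0, 0], 0.02], [[0, 0.006, 0], [0, 0, 0], 0.02], [[0, 0.002, 0], [0, 0, 0], 0.02], [[0, 0.001, 0], [0, 0, 0], 0.02], [[0, 0.001, 0], [0, 0, 0], 0.02], [[0, 0, 0], [0, 0, 0], 0.02], [[0, 0, 0], [0, 0, 0], 0.02]]'

```text
time_s: 7.75
position: [0.5009, -0.3504, 0.0155]
tool_rot: [[-0.186, 0.0, 0.983], [-0.983, -0.0, -0.186], [0.0, -1.0, 0.0]]
ft_force: [-0.5, 0.2, -0.2]
grip_width: 0.0312
```

```bash
python3 go.py .501 -.3502 .015 -100.7
```

```text
t 7.75 pos [ 0.5009 -0.3504  0.0155] head -100.71 tilt 0.02 grip 0.0312 F [-0.5  0.2 -0.2]
final head dx -0.0002 dy 0.0005 dz 0.0 turn y -0.01
cur head dx -0.0002 dy 0.0005 dz 0.0 turn y -0.01
```

Request:
carry_out --plan '[[[0, 0.0007, 0], [0, 0, 0], 0.02], [[0, 0, 0], [0, 0, 0], 0.02], [[0, 0.0005, 0], [0, 0, 0], 0.02], [[0, 0, 0], [0, 0, 0], 0.02]]'

```text
time_s: 8.25
position: [0.501, -0.3504, 0.0148]
tool_rot: [[-0.186, 0.0, 0.983], [-0.983, -0.0, -0.186], [0.0, -1.0, 0.0]]
ft_force: [-1.5, 1.1, 7.6]
grip_width: 0.031
```

```bash
python3 go.py
```

```text
t 8.25 pos [ 0.501  -0.3504  0.0148] head -100.7 tilt 0.04 grip 0.031 F [-1.5  1.1  7.6]
```

Request:
carry_out --plan '[[[0, -0.0005, 0], [0, 0, 0], 0.06], [[0, 0, 0], [0, 0, 0], 0.06], [[0, 0, 0], [0, 0, 0], 0.06], [[0, 0, 0], [0, 0, 0], 0.06], [[0, -0.03, 0], [0, 0, 0], 0.085], [[0, -0.05, 0], [0, 0, 0], 0.085], [[0, -0.04, 0], [0, 0, 0], 0.085], [[0, 0, 0], [0, 0, 0], 0.085]]'

```text
time_s: 9.25
position: [0.5019, -0.3513, 0.1379]
tool_rot: [[-0.186, 0.005, 0.983], [-0.983, -0.005, -0.186], [0.004, -1.0, 0.005]]
ft_force: [0.8, 0.3, -1.0]
grip_width: 0.0848
```

```bash
python3 go.py .5613 .1091 .12 -147.9;python3 look.py a4 480 250
```

```text
t 9.25 pos [ 0.5019 -0.3513  0.1379] head -100.7 tilt 0.37 grip 0.0848 F [ 0.8  0.3 -1. ]
final head dx -0.295 dy 0.0179 dz -0.3584 turn y 47.2
cur head dx -0.4634 dy 0.0179 dz -0.0271 turn y 47.2
```

View pics/a4.png

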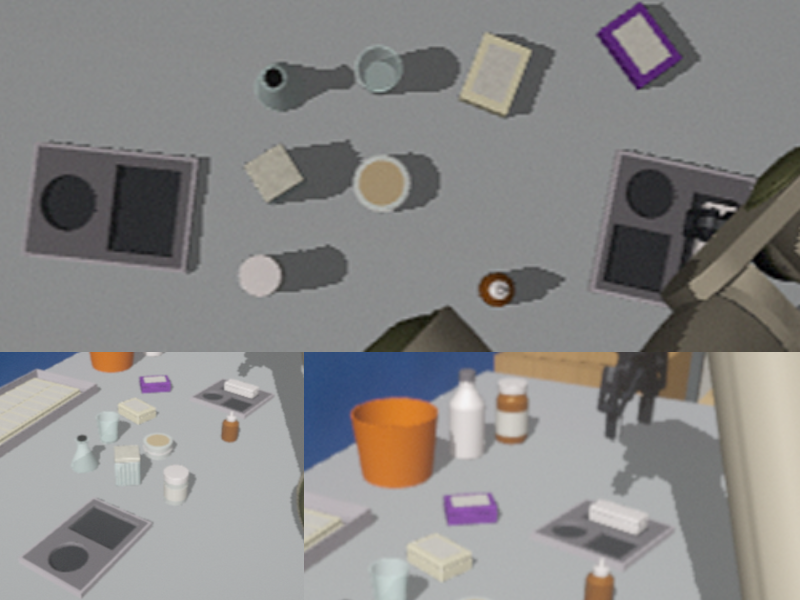

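Request:
carry_out --plan '[[[0, 0, 0], [0, -10.7, 0], 0.085], [[0, 0, 0], [0, -10.7, 0], 0.085], [[0, 0, 0], [0, -10.7, 0], 0.085], [[0, 0, 0], [0, -10.7, 0], 0.085], [[-0.0448, 0, 0.0369], [0, 0, 0], 0.085], [[-0.0448, 0, 0.0369], [0, 0, 0], 0.085], [[-0.0448, 0, 0.0369], [0, 0, 0], 0.085], [[-0.0448, 0, 0.0369], [0, 0, 0], 0.085]]'

```text
time_s: 10.35
position: [0.5301, -0.1181, 0.1332]
tool_rot: [[0.531, -0.003, 0.847], [-0.847, 0.001, 0.531], [-0.002, -1.0, -0.001]]
ft_force: [1.5, 0.3, 0.0]
grip_width: 0.0849
```

Request:
carry_out --plan '[[[-0.0448, 0, 0.0369], [0, 0, 0], 0.085], [[-0.0448, 0, 0.0369], [0, 0, 0], 0.085], [[-0.0448, 0, 0.0369], [0, 0, 0], 0.085], [[-0.0448, 0, 0.0369], [0, 0, 0], 0.085], [[0, 0, 0], [0, 0, 0], 0.085], [[0, 0, 0], [0, 0, 0], 0.085]]'

```text
time_s: 11.1
position: [0.5601, 0.1098, 0.1335]
tool_rot: [[0.532, -0.002, 0.847], [-0.847, -0.0, 0.532], [-0.001, -1.0, -0.002]]
ft_force: [-0.3, -0.5, -0.7]
grip_width: 0.0849
```

```bash
python3 go.py .5613 .1091 .025 -57.9;python3 look.py a5 420 360
```

```text
t 11.1 pos [0.5601 0.1098 0.1335] head -57.89 tilt 0.13 grip 0.0849 F [-0.3 -0.5 -0.7]
final head dx 0.0013 dy 0.1085 dz 0.0006 turn y 0.01
cur head dx 0.0013 dy 0.1085 dz 0.0006 turn y 0.01
```

View pics/a5.png

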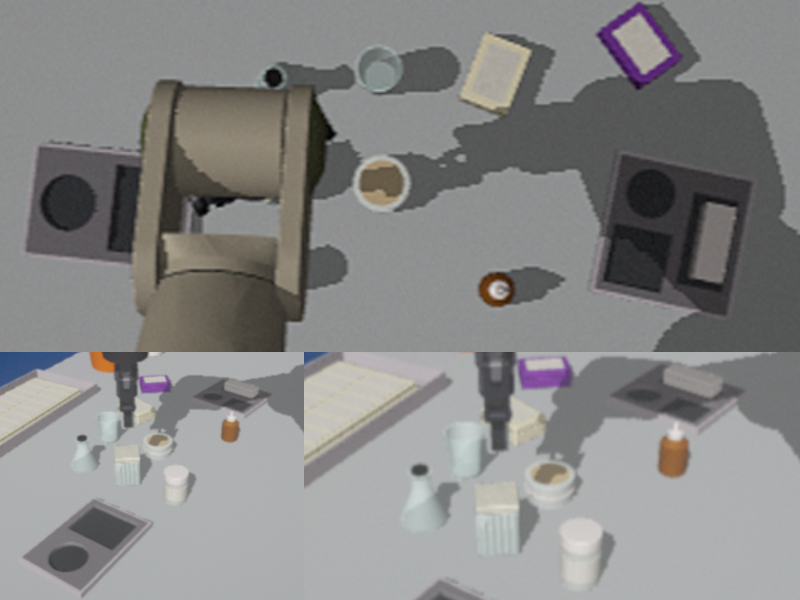

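Request:
carry_out --plan '[[[0.001, 0.045, 0.0005], [0, 0, 0], 0.085], [[0, 0.04, 0], [0, 0, 0], 0.085], [[0, 0.0235, 0], [0, 0, 0], 0.085], [[0, 0, 0], [0, 0, 0], 0.085], [[0, 0, 0], [0, 0, 0], 0.06]]'

```text
time_s: 11.82
position: [0.5622, 0.1089, 0.0272]
tool_rot: [[0.53, 0.002, 0.848], [-0.848, -0.0, 0.53], [0.001, -1.0, 0.001]]
ft_force: [-0.4, 0.5, 0.7]
grip_width: 0.069
```

```bash
python3 go.py .5613 .1091 .025 -57.9;python3 look.py a6 420 360
```

```text
t 11.82 pos [0.5622 0.1089 0.0272] head -57.97 tilt 0.09 grip 0.069 F [-0.4  0.5  0.7]
final head dx -0.0007 dy 0.0022 dz -0.0006 turn y -0.07
cur head dx -0.0007 dy 0.0022 dz -0.0006 turn y -0.07
```

View pics/a6.png

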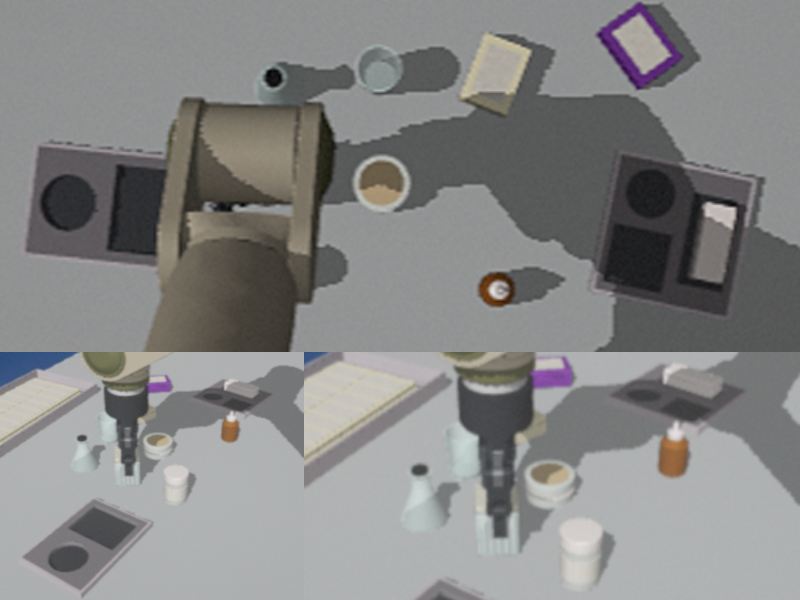

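Request:
carry_out --plan '[[[-0.0005, 0, 0], [0, 0, 0], 0.035], [[0, 0, 0], [0, 0, 0], 0.035], [[0, 0, 0], [0, 0, 0], 0.035], [[0, 0, 0], [0, 0, 0], 0.035], [[0, 0, 0], [0, 0, 0], 0.035]]' --force 40

```text
time_s: 12.55
position: [0.5618, 0.1099, 0.0273]
tool_rot: [[0.531, 0.002, 0.847], [-0.847, -0.0, 0.531], [0.001, -1.0, 0.002]]
ft_force: [-0.8, -0.8, 6.3]
grip_width: 0.0455
```

```bash
python3 go.py .4824 -.2764 .029 -10.7
```

```text
t 12.55 pos [0.5618 0.1099 0.0273] head -57.9 tilt 0.12 grip 0.0455 F [-0.8 -0.8  6.3]
final head dx -0.0063 dy -0.0017 dz -0.3943 turn y -47.2
cur head dx 0.285 dy -0.0017 dz -0.2726 turn y -47.2
```

Request:
carry_out --plan '[[[0, -0.02, 0], [0, 0, 0], 0.035], [[0, -0.04, 0], [0, 0, 0], 0.035], [[0, -0.05, 0], [0, 0, 0], 0.035], [[0, 0, 0], [0, 0, 0], 0.035], [[0.04, 0, -0.038], [0, 0, 0], 0.035], [[0.049, 0, -0.047], [0, 0, 0], 0.035], [[0.049, 0, -0.047], [0, 0, 0], 0.035], [[0.049, 0, -0.047], [0, 0, 0], 0.035]]'

```text
time_s: 13.55
position: [0.5111, -0.1292, 0.1351]
tool_rot: [[0.532, -0.002, 0.847], [-0.847, 0.001, 0.532], [-0.002, -1.0, -0.001]]
ft_force: [1.0, 0.4, -1.7]
grip_width: 0.0456
```

Request:
carry_out --plan '[[[0.049, 0, -0.047], [0, 0, 0], 0.035], [[0.049, 0, -0.0466], [0, 0, 0], 0.035], [[0, 0, 0], [0, -9, 0], 0.035], [[0, 0, 0], [0, -10, 0], 0.035], [[0, 0, 0], [0, -10, 0], 0.035], [[0, 0, 0], [0, -10, 0], 0.035], [[0, 0, 0], [0, -8.2, 0], 0.035], [[0, 0, 0], [0, 0, 0], 0.035]]'

```text
time_s: 14.55
position: [0.4867, -0.2498, 0.1351]
tool_rot: [[0.982, -0.002, 0.187], [-0.187, 0.001, 0.982], [-0.002, -1.0, 0.001]]
ft_force: [0.5, 0.1, -1.3]
grip_width: 0.046
```

```bash
python3 go.py .4824 -.2764 .0315 -10.7;python3 look.py a7 480 250
```

```text
t 14.55 pos [ 0.4867 -0.2498  0.1351] head -10.78 tilt 0.12 grip 0.046 F [ 0.5  0.1 -1.3]
final head dx 0.0007 dy 0.1036 dz -0.027 turn y -0.08
cur head dx 0.0007 dy 0.1036 dz -0.027 turn y -0.08
```

View pics/a7.png

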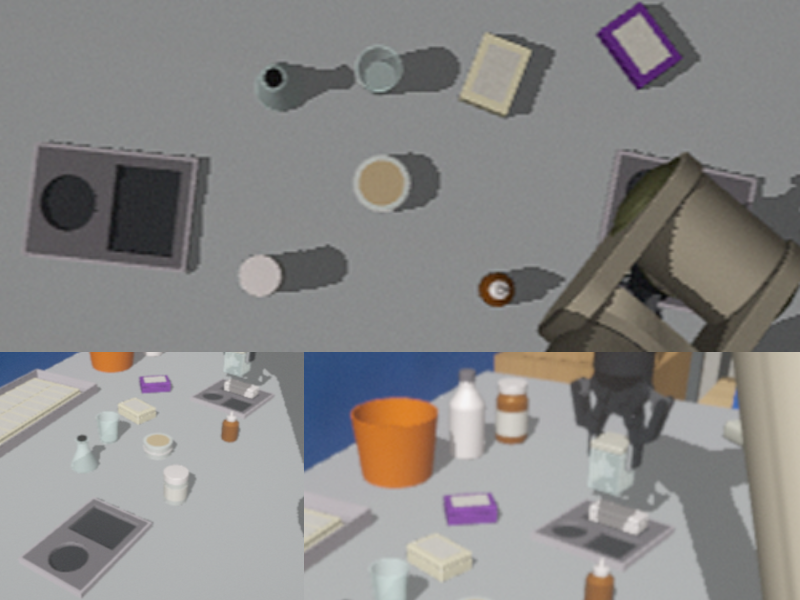

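Request:
carry_out --plan '[[[0.0007, 0, -0.027], [0, 0, 0], 0.035], [[0, 0.03, 0], [0, 0, 0], 0.035], [[0, 0.03, 0], [0, 0, 0], 0.035], [[0, 0.015, 0], [0, 0, 0], 0.035], [[0, 0, 0], [0, 0, 0], 0.035], [[0, 0, 0], [0, 0, 0], 0.035]]'

```text
time_s: 15.4
position: [0.4833, -0.2772, 0.0621]
tool_rot: [[0.983, 0.001, 0.186], [-0.186, -0.001, 0.983], [0.002, -1.0, -0.001]]
ft_force: [0.5, 0.7, -1.8]
grip_width: 0.0456
```

```bash
python3 go.py .4824 -.2764 .0315 -10.7;python3 look.py a8 480 250
```

```text
t 15.4 pos [ 0.4833 -0.2772  0.0621] head -10.72 tilt 0.1 grip 0.0456 F [ 0.5  0.7 -1.8]
final head dx -0.001 dy 0.0306 dz 0.0006 turn y -0.02
cur head dx -0.001 dy 0.0306 dz 0.0006 turn y -0.02
```

View pics/a8.png

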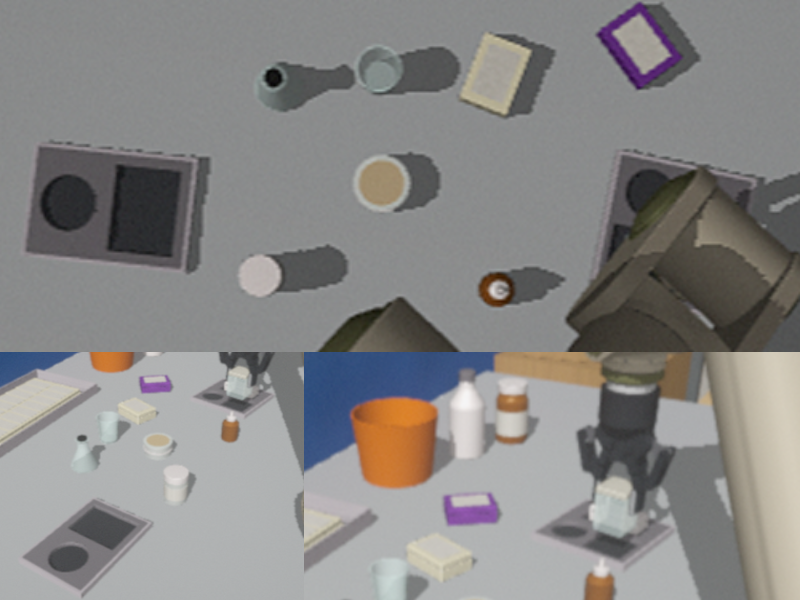

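Request:
carry_out --plan '[[[-0.001, 0.015, 0.0005], [0, 0, 0], 0.035], [[0, 0.01, 0], [0, 0, 0], 0.035], [[0, 0.003, 0], [0, 0, 0], 0.035], [[0, 0.001, 0], [0, 0, 0], 0.035], [[0, 0.0008, 0], [0, 0, 0], 0.035], [[0, 0, 0], [0, 0, 0], 0.035], [[0, 0, 0], [0, 0, 0], 0.035]]'

```text
time_s: 16.38
position: [0.482, -0.2762, 0.0315]
tool_rot: [[0.983, 0.0, 0.186], [-0.186, -0.0, 0.983], [0.0, -1.0, -0.0]]
ft_force: [-0.4, -0.2, -1.4]
grip_width: 0.0456
```

```bash
python3 go.py .4824 -.2764 .0315 -10.7
```

```text
t 16.38 pos [ 0.482  -0.2762  0.0315] head -10.71 tilt 0.02 grip 0.0456 F [-0.4 -0.2 -1.4]
final head dx 0.0004 dy -0.0 dz -0.0001 turn y -0.01
cur head dx 0.0004 dy -0.0 dz -0.0001 turn y -0.01
```

Request:
carry_out --plan '[[[0, 0.0006, 0], [0, 0, 0], 0.035], [[0, 0, 0], [0, 0, 0], 0.035], [[0, 0, 0], [0, 0, 0], 0.035]]'

```text
time_s: 16.75
position: [0.482, -0.2763, 0.0313]
tool_rot: [[0.983, 0.0, 0.186], [-0.186, -0.0, 0.983], [0.001, -1.0, -0.0]]
ft_force: [-2.0, 0.6, 6.0]
grip_width: 0.0458
```

Request:
carry_out --plan '[[[0, -0.0004, 0], [0, 0, 0], 0.07], [[0, 0, 0], [0, 0, 0], 0.07], [[0, 0, 0], [0, 0, 0], 0.07], [[0, 0, 0], [0, 0, 0], 0.07], [[0, -0.03, 0], [0, 0, 0], 0.075], [[0, -0.04, 0], [0, 0, 0], 0.075], [[0, -0.05, 0], [0, 0, 0], 0.075], [[0, 0, 0], [0, 0, 0], 0.075]]'

```text
time_s: 17.75
position: [0.4832, -0.2771, 0.1547]
tool_rot: [[0.983, 0.006, 0.186], [-0.186, -0.005, 0.983], [0.007, -1.0, -0.004]]
ft_force: [-0.0, -0.4, -0.8]
grip_width: 0.075
```

```bash
python3 go.py .4466 -.1262 .12 -10.7;python3 look.py a9 480 250
```

```text
t 17.75 pos [ 0.4832 -0.2771  0.1547] head -10.7 tilt 0.44 grip 0.075 F [-0.  -0.4 -0.8]
final head dx -0.0639 dy 0.0347 dz 0.1415 turn y 0.0
cur head dx -0.0639 dy 0.0347 dz 0.1415 turn y 0.0
```

View pics/a9.png

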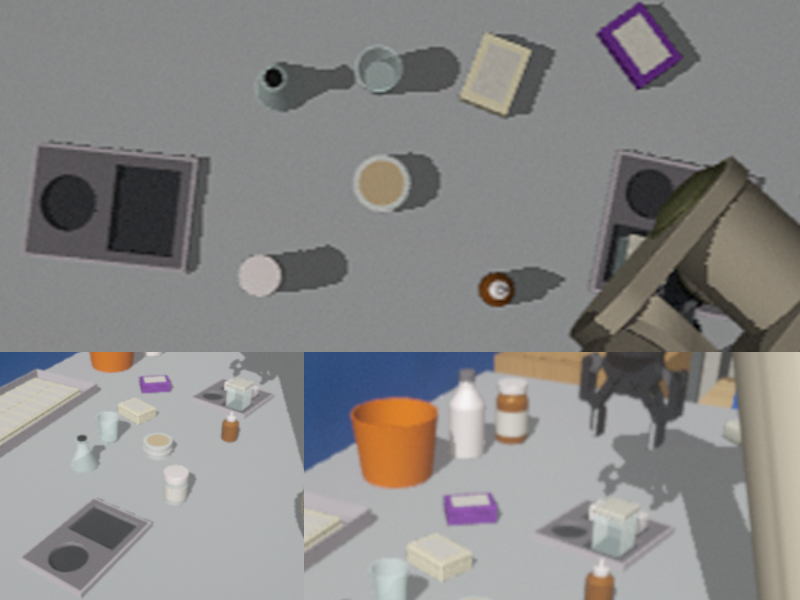

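Request:
carry_out --plan '[[[0, 0, 0], [0, 9, 0], 0.085], [[0, 0, 0], [0, 9, 0], 0.085], [[0, 0, 0], [0, 9, 0], 0.085], [[0, 0, 0], [0, 9, 0], 0.085], [[0, 0, 0], [0, 9, 0], 0.085], [[-0.0485, 0, 0.0183], [0, 0, 0], 0.085], [[-0.0485, 0, 0.0183], [0, 0, 0], 0.085], [[-0.0485, 0, 0.0183], [0, 0, 0], 0.085]]'

```text
time_s: 18.85
position: [0.4441, -0.1233, 0.1497]
tool_rot: [[0.563, -0.003, 0.826], [-0.826, 0.002, 0.563], [-0.003, -1.0, -0.001]]
ft_force: [0.1, 0.4, 0.2]
grip_width: 0.0848
```

Request:
carry_out --plan '[[[0, 0.025, 0], [0, 0, 0], 0.085], [[0, 0.025, 0], [0, 0, 0], 0.085], [[0, 0, 0], [0, 0, 0], 0.085], [[0, 0, 0], [0, 0, 0], 0.085]]'

```text
time_s: 19.35
position: [0.4454, -0.1252, 0.1013]
tool_rot: [[0.563, -0.0, 0.826], [-0.826, 0.0, 0.563], [-0.0, -1.0, -0.0]]
ft_force: [-0.1, -0.4, 0.2]
grip_width: 0.0847
```

```bash
python3 go.py .4466 -.1258 .010 -55.7;python3 look.py b1 520 320
```

```text
t 19.35 pos [ 0.4454 -0.1252  0.1013] head -55.72 tilt 0.02 grip 0.0847 F [-0.1 -0.4  0.2]
final head dx 0.0012 dy 0.0913 dz 0.0006 turn y -0.02
cur head dx 0.0012 dy 0.0913 dz 0.0006 turn y -0.02
```

View pics/b1.png

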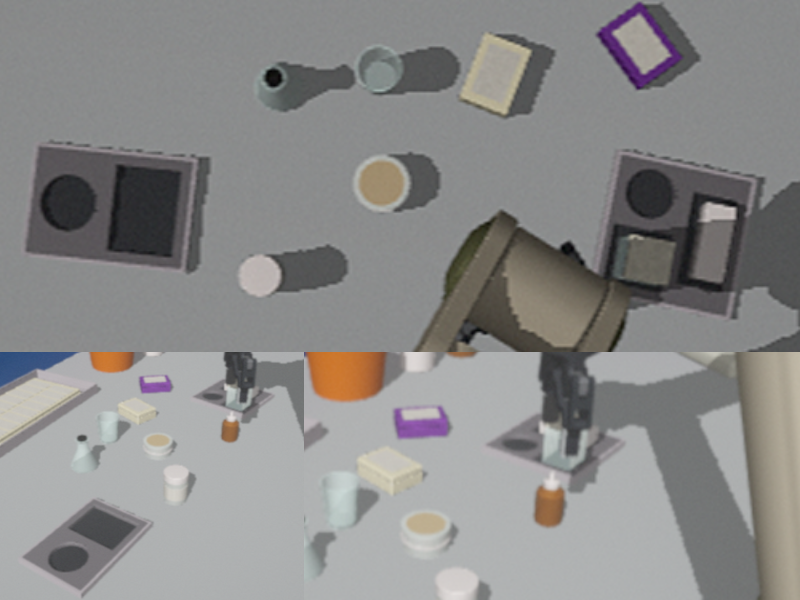

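Request:
carry_out --plan '[[[0.0008, 0.03, 0.0004], [0, 0, 0], 0.085], [[0, 0.03, 0], [0, 0, 0], 0.085], [[0, 0.02, 0], [0, 0, 0], 0.085], [[0, 0.0115, 0], [0, 0, 0], 0.085], [[0, 0, 0], [0, 0, 0], 0.085], [[0, 0, 0], [0, 0, 0], 0.055], [[0, 0, 0], [0, 0, 0], 0.055]]'

```text
time_s: 20.32
position: [0.4464, -0.1256, 0.0103]
tool_rot: [[0.563, 0.001, 0.826], [-0.826, -0.001, 0.563], [0.001, -1.0, 0.001]]
ft_force: [-0.3, -0.3, 0.2]
grip_width: 0.0555
```

```bash
python3 go.py .4466 -.1258 .010 -55.7;python3 look.py b2 520 320
```

```text
t 20.32 pos [ 0.4464 -0.1256  0.0103] head -55.7 tilt 0.08 grip 0.0555 F [-0.3 -0.3  0.2]
final head dx 0.0003 dy 0.0003 dz 0.0001 turn y -0.0
cur head dx 0.0003 dy 0.0003 dz 0.0001 turn y -0.0
```

View pics/b2.png

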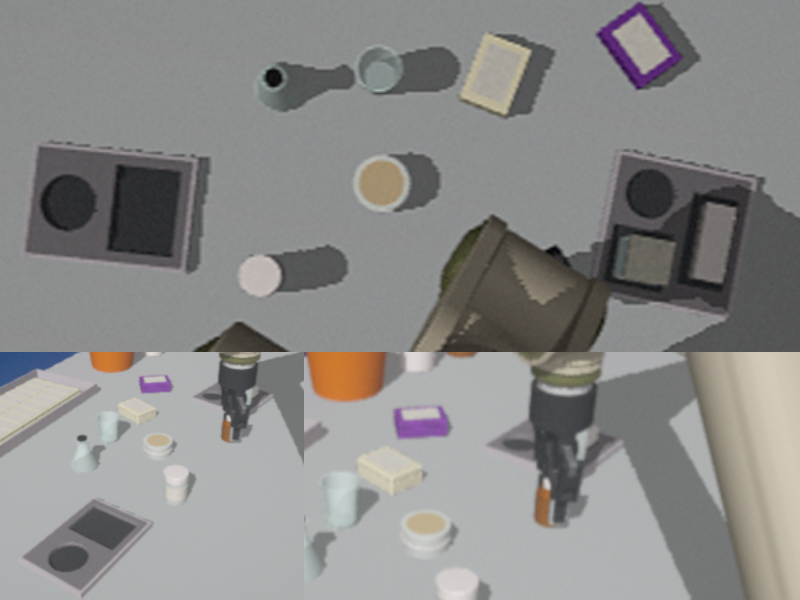

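Request:
carry_out --plan '[[[0, 0, 0], [0, 0, 0], 0.025], [[0, 0, 0], [0, 0, 0], 0.025], [[0, 0, 0], [0, 0, 0], 0.025], [[0, 0, 0], [0, 0, 0], 0.025]]' --force 30

```text
time_s: 20.92
position: [0.4462, -0.1255, 0.01]
tool_rot: [[0.563, 0.0, 0.826], [-0.826, -0.0, 0.563], [0.0, -1.0, 0.0]]
ft_force: [-1.4, 0.9, 6.4]
grip_width: 0.0353
```

```bash
python3 go.py .5512 -.2894 .12 -55.7
```

```text
t 20.93 pos [ 0.4462 -0.1255  0.01  ] head -55.7 tilt 0.03 grip 0.0353 F [-1.4  0.9  6.4]
final head dx 0.1946 dy -0.11 dz -0.0056 turn y -0.0
cur head dx 0.1946 dy -0.11 dz -0.0056 turn y -0.0
```

Request:
carry_out --plan '[[[0, -0.02, 0], [0, 0, 0], 0.025], [[0, -0.04, 0], [0, 0, 0], 0.025], [[0, -0.05, 0], [0, 0, 0], 0.025], [[0.03, 0, -0.001], [0, 0, 0], 0.025], [[0.055, 0, -0.0015], [0, 0, 0], 0.025], [[0.055, 0, -0.0015], [0, 0, 0], 0.025], [[0.04, 0, -0.001], [0, 0, 0], 0.025], [[0.0146, 0, -0.001], [0, 0, 0], 0.025]]'

```text
time_s: 21.92
position: [0.5513, -0.2914, 0.1188]
tool_rot: [[0.562, -0.0, 0.827], [-0.827, 0.0, 0.562], [-0.0, -1.0, -0.0]]
ft_force: [0.6, -0.8, -0.5]
grip_width: 0.0352
```

Request:
carry_out --plan '[[[0, 0, 0], [0, 0, 0], 0.025], [[0, 0.03, 0], [0, 0, 0], 0.025], [[0, 0.02, 0], [0, 0, 0], 0.025], [[0, 0, 0], [0, 0, 0], 0.025], [[0, 0, 0], [0, 0, 0], 0.025]]'

```text
time_s: 22.55
position: [0.551, -0.2894, 0.0707]
tool_rot: [[0.564, 0.001, 0.826], [-0.826, -0.001, 0.564], [0.001, -1.0, 0.0]]
ft_force: [0.2, -1.1, -0.7]
grip_width: 0.0351
```

```bash
python3 go.py .5512 -.2894 .014 -55.7;python3 look.py b3 480 250
```

```text
t 22.55 pos [ 0.551  -0.2894  0.0707] head -55.68 tilt 0.07 grip 0.0351 F [ 0.2 -1.1 -0.7]
final head dx 0.0002 dy 0.0567 dz 0.0002 turn y 0.02
cur head dx 0.0002 dy 0.0567 dz 0.0002 turn y 0.02
```

View pics/b3.png

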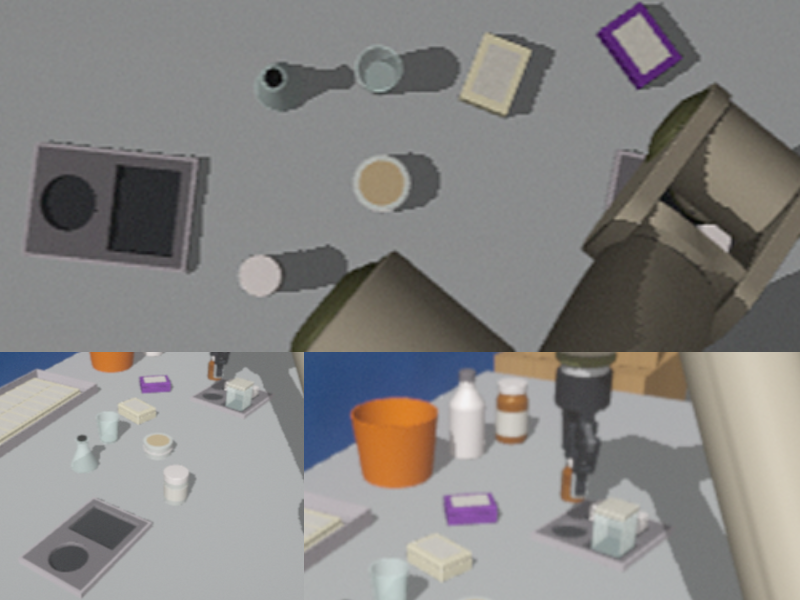

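Request:
carry_out --plan '[[[0, 0.03, 0], [0, 0, 0], 0.025], [[0, 0.015, 0], [0, 0, 0], 0.025], [[0, 0.008, 0], [0, 0, 0], 0.025], [[0, 0.002, 0], [0, 0, 0], 0.025], [[0, 0.001, 0], [0, 0, 0], 0.025], [[0, 0.0007, 0], [0, 0, 0], 0.025], [[0, 0, 0], [0, 0, 0], 0.025], [[0, 0, 0], [0, 0, 0], 0.025]]'

```text
time_s: 23.65
position: [0.5511, -0.2898, 0.014]
tool_rot: [[0.564, 0.001, 0.826], [-0.826, -0.001, 0.564], [0.001, -1.0, 0.0]]
ft_force: [-1.0, 1.2, 4.9]
grip_width: 0.0345
```

```bash
python3 go.py .5512 -.2894 .014 -55.7
```

```text
t 23.65 pos [ 0.5511 -0.2898  0.014 ] head -55.7 tilt 0.09 grip 0.0345 F [-1.   1.2  4.9]
final head dx -0.0003 dy 0.0 dz 0.0003 turn y -0.0
cur head dx -0.0003 dy 0.0 dz 0.0003 turn y -0.0
```

Seated. Release and retreat.

Request:
carry_out --plan '[[[0, -0.0003, 0], [0, 0, 0], 0.055], [[0, 0, 0], [0, 0, 0], 0.055], [[0, 0, 0], [0, 0, 0], 0.055], [[0, 0, 0], [0, 0, 0], 0.055], [[0, -0.03, 0], [0, 0, 0], 0.055], [[0, -0.05, 0], [0, 0, 0], 0.055], [[0, -0.06, 0], [0, 0, 0], 0.085], [[0, 0, 0], [0, 0, 0], 0.085]]'

```text
time_s: 24.65
position: [0.5523, -0.2907, 0.1582]
tool_rot: [[0.563, 0.008, 0.826], [-0.826, -0.006, 0.564], [0.009, -1.0, 0.003]]
ft_force: [0.6, 0.5, -1.0]
grip_width: 0.0851
```

```bash
python3 go.py .676 -.1209 .12 -111.5;python3 look.py b4 480 250
```

```text
t 24.65 pos [ 0.5523 -0.2907  0.1582] head -55.7 tilt 0.56 grip 0.0851 F [ 0.6  0.5 -1. ]
final head dx -0.2033 dy 0.0382 dz 0.0528 turn y 55.8
cur head dx -0.0706 dy 0.0382 dz 0.1979 turn y 55.8
```

View pics/b4.png

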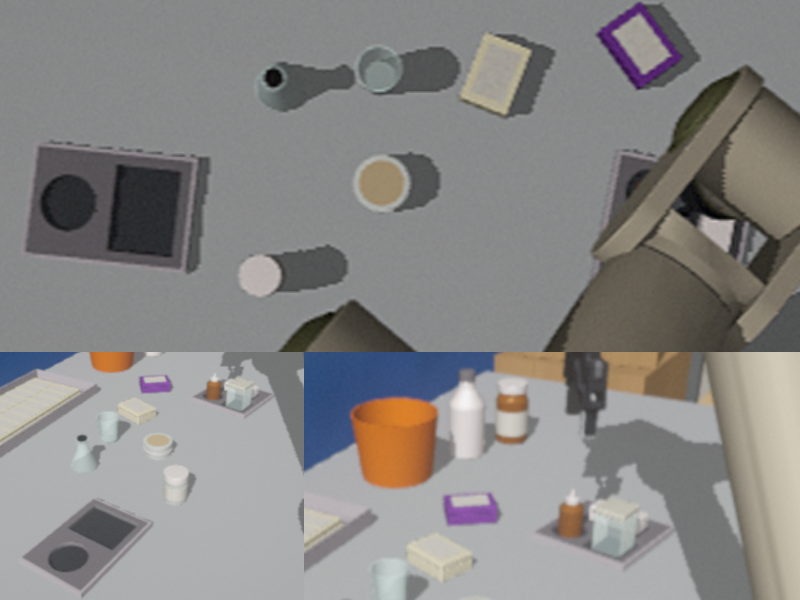

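Request:
carry_out --plan '[[[0, 0, 0], [0, 9.3, 0], 0.085], [[0, 0, 0], [0, 9.3, 0], 0.085], [[0, 0, 0], [0, 9.3, 0], 0.085], [[0, 0, 0], [0, 9.3, 0], 0.085], [[0, 0, 0], [0, 9.3, 0], 0.085], [[0, 0, 0], [0, 9.3, 0], 0.085], [[-0.0508, 0, 0.0132], [0, 0, 0], 0.085], [[-0.0508, 0, 0.0132], [0, 0, 0], 0.085]]'

```text
time_s: 25.75
position: [0.6126, -0.2039, 0.1512]
tool_rot: [[-0.368, -0.003, 0.93], [-0.93, 0.002, -0.368], [-0.001, -1.0, -0.003]]
ft_force: [-0.3, -1.0, 0.1]
grip_width: 0.0849
```

Request:
carry_out --plan '[[[-0.0508, 0, 0.0132], [0, 0, 0], 0.085], [[-0.0508, 0, 0.0132], [0, 0, 0], 0.085], [[0, 0.04, 0], [0, 0, 0], 0.085], [[0, 0.04, 0], [0, 0, 0], 0.085], [[0, 0, 0], [0, 0, 0], 0.085], [[0, 0, 0], [0, 0, 0], 0.085]]'

```text
time_s: 26.5
position: [0.6748, -0.1202, 0.0741]
tool_rot: [[-0.367, 0.001, 0.93], [-0.93, -0.0, -0.367], [-0.0, -1.0, 0.001]]
ft_force: [-0.4, 0.4, 0.8]
grip_width: 0.0855
```

```bash
python3 go.py .676 -.1209 .008 -111.5;python3 look.py b5 440 280
```

```text
t 26.5 pos [ 0.6748 -0.1202  0.0741] head -111.52 tilt 0.05 grip 0.0855 F [-0.4  0.4  0.8]
final head dx 0.0002 dy 0.0661 dz 0.0014 turn y -0.02
cur head dx 0.0002 dy 0.0661 dz 0.0014 turn y -0.02
```

View pics/b5.png

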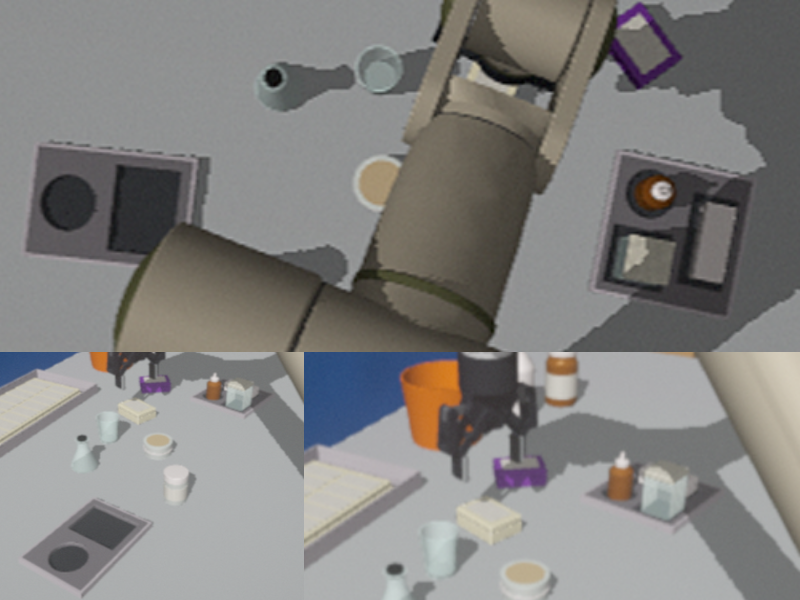

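Request:
carry_out --plan '[[[0, 0.03, 0.0012], [0, 0, 0], 0.085], [[0, 0.02, 0], [0, 0, 0], 0.085], [[0, 0.012, 0], [0, 0, 0], 0.085], [[0, 0.004, 0], [0, 0, 0], 0.085], [[0, 0, 0], [0, 0, 0], 0.085], [[0, 0, 0], [0, 0, 0], 0.075]]'

```text
time_s: 27.35
position: [0.6759, -0.1205, 0.0081]
tool_rot: [[-0.367, 0.001, 0.93], [-0.93, -0.001, -0.367], [-0.0, -1.0, 0.002]]
ft_force: [-0.1, -0.2, -0.2]
grip_width: 0.0748
```

```bash
python3 go.py .676 -.1209 .008 -111.5;python3 look.py b6 440 280
```

```text
t 27.35 pos [ 0.6759 -0.1205  0.0081] head -111.51 tilt 0.09 grip 0.0748 F [-0.1 -0.2 -0.2]
final head dx 0.0003 dy 0.0001 dz 0.0002 turn y -0.01
cur head dx 0.0003 dy 0.0001 dz 0.0002 turn y -0.01
```

View pics/b6.png

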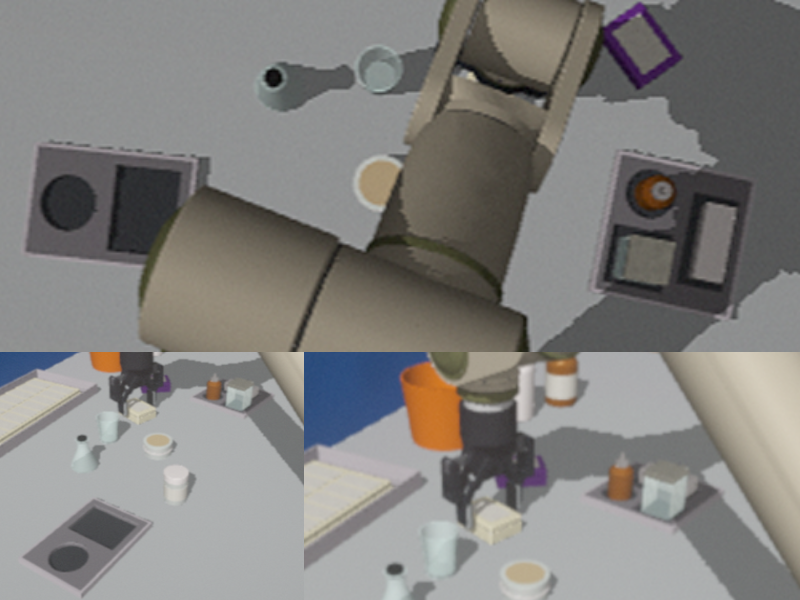

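Request:
carry_out --plan '[[[0, 0, 0], [0, 0, 0], 0.044], [[0, 0, 0], [0, 0, 0], 0.044], [[0, 0, 0], [0, 0, 0], 0.044], [[0, 0, 0], [0, 0, 0], 0.044]]' --force 40

```text
time_s: 27.95
position: [0.6757, -0.1204, 0.0077]
tool_rot: [[-0.367, 0.001, 0.93], [-0.93, -0.0, -0.367], [-0.0, -1.0, 0.001]]
ft_force: [-0.3, -0.0, 4.9]
grip_width: 0.053
```

```bash
python3 go.py .5221 .2527 .012 -94.8
```

```text
t 27.95 pos [ 0.6757 -0.1204  0.0077] head -111.5 tilt 0.05 grip 0.053 F [-0.3 -0.   4.9]
final head dx -0.3589 dy -0.0043 dz -0.1843 turn y -16.7
cur head dx -0.2908 dy -0.0043 dz -0.2797 turn y -16.7
```

Request:
carry_out --plan '[[[0, -0.02, 0], [0, 0, 0], 0.044], [[0, -0.04, 0], [0, 0, 0], 0.044], [[0, -0.055, 0], [0, 0, 0], 0.044], [[0, 0, 0], [0, 0, 0], 0.044], [[-0.0364, 0, -0.035], [0, -4, 0], 0.044]]'

```text
time_s: 28.58
position: [0.6562, -0.0755, 0.1208]
tool_rot: [[-0.303, -0.001, 0.953], [-0.953, -0.0, -0.303], [0.0, -1.0, -0.0]]
ft_force: [0.5, 0.8, -1.3]
grip_width: 0.053
```

```bash
python3 go.py .5221 .2527 .12 -94.8;python3 look.py b7 440 280
```

```text
t 28.57 pos [ 0.6562 -0.0755  0.1208] head -107.64 tilt 0.03 grip 0.053 F [ 0.5  0.8 -1.3]
final head dx -0.3158 dy 0.0008 dz -0.1611 turn y -12.84
cur head dx -0.2721 dy 0.0008 dz -0.2272 turn y -12.84
```

View pics/b7.png

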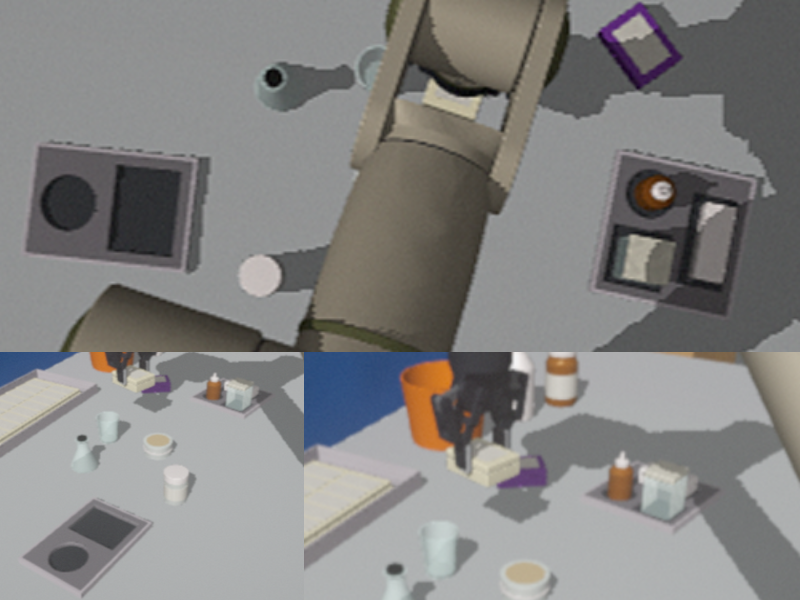

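Request:
carry_out --plan '[[[0, 0, 0], [0, -6.4, 0], 0.044], [[0, 0, 0], [0, -6.4, 0], 0.044], [[-0.04, 0, -0.02], [0, 0, 0], 0.044], [[-0.053, 0, -0.027], [0, 0, 0], 0.044], [[-0.053, 0, -0.027], [0, 0, 0], 0.044], [[-0.053, 0, -0.027], [0, 0, 0], 0.044], [[-0.053, 0, -0.027], [0, 0, 0], 0.044], [[-0.04, 0, -0.021], [0, 0, 0], 0.044]]'

```text
time_s: 29.68
position: [0.5302, 0.2314, 0.121]
tool_rot: [[-0.081, -0.002, 0.997], [-0.997, -0.0, -0.081], [0.001, -1.0, -0.002]]
ft_force: [0.9, -0.1, -1.1]
grip_width: 0.0532
```

```bash
python3 go.py .5221 .2527 .12 -94.8
```

```text
t 29.68 pos [0.5302 0.2314 0.121 ] head -94.67 tilt 0.13 grip 0.0532 F [ 0.9 -0.1 -1.1]
final head dx -0.0206 dy 0.001 dz -0.0099 turn y 0.13
cur head dx -0.0206 dy 0.001 dz -0.0098 turn y 0.13
```

Request:
carry_out --plan '[[[-0.0222, 0, -0.011], [0, 0, 0], 0.044], [[0, 0.03, 0], [0, 0, 0], 0.044], [[0, 0.03, 0], [0, 0, 0], 0.044], [[0, 0, 0], [0, 0, 0], 0.044], [[0, 0, 0], [0, 0, 0], 0.044]]'

```text
time_s: 30.3
position: [0.5231, 0.2526, 0.0627]
tool_rot: [[-0.082, 0.001, 0.997], [-0.997, 0.0, -0.082], [-0.0, -1.0, 0.001]]
ft_force: [0.2, 0.1, -1.0]
grip_width: 0.0534
```

```bash
python3 go.py .5221 .2527 .0117 -94.8;python3 look.py b8 380 500
```

```text
t 30.3 pos [0.5231 0.2526 0.0627] head -94.72 tilt 0.03 grip 0.0534 F [ 0.2  0.1 -1. ]
final head dx -0.0 dy 0.051 dz -0.001 turn y 0.08
cur head dx -0.0 dy 0.051 dz -0.001 turn y 0.08
```

View pics/b8.png

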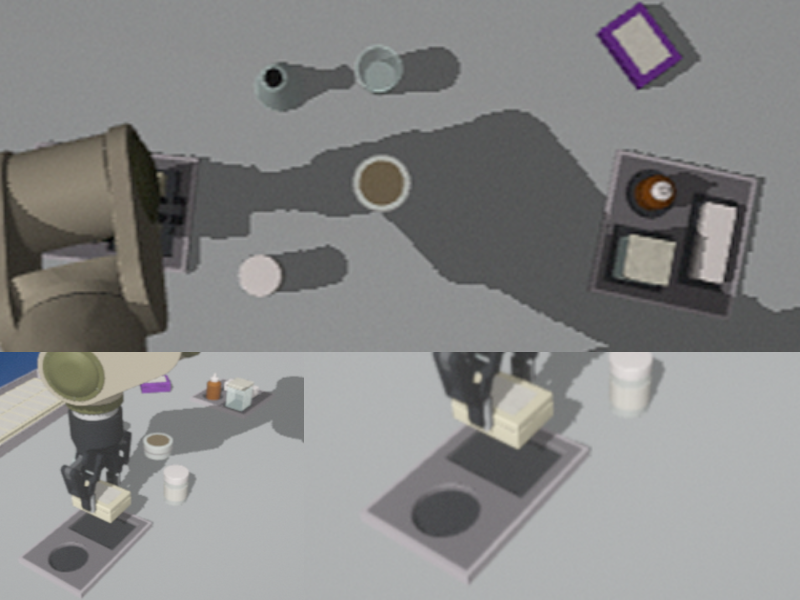

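Request:
carry_out --plan '[[[0, 0.025, -0.001], [0, 0, 0], 0.044], [[0, 0.015, 0], [0, 0, 0], 0.044], [[0, 0.007, 0], [0, 0, 0], 0.044], [[0, 0.002, 0], [0, 0, 0], 0.044], [[0, 0.0015, 0], [0, 0, 0], 0.044], [[0, 0.0005, 0], [0, 0, 0], 0.044], [[0, 0, 0], [0, 0, 0], 0.044], [[0, 0, 0], [0, 0, 0], 0.044]]'

```text
time_s: 31.4
position: [0.5218, 0.2528, 0.0117]
tool_rot: [[-0.082, 0.001, 0.997], [-0.997, 0.0, -0.082], [-0.0, -1.0, 0.001]]
ft_force: [-0.5, -0.1, 3.1]
grip_width: 0.0529
```

```bash
python3 go.py .5221 .2527 .0117 -94.8
```

```text
t 31.4 pos [0.5218 0.2528 0.0117] head -94.7 tilt 0.05 grip 0.0529 F [-0.5 -0.1  3.1]
final head dx 0.0 dy -0.0 dz 0.0003 turn y 0.1
cur head dx 0.0 dy -0.0 dz 0.0003 turn y 0.1
```

Request:
carry_out --plan '[[[0, -0.0003, 0], [0, 0, 0], 0.075], [[0, 0, 0], [0, 0, 0], 0.075], [[0, 0, 0], [0, 0, 0], 0.075], [[0, 0, 0], [0, 0, 0], 0.075], [[0, -0.03, 0], [0, 0, 0], 0.085], [[0, -0.05, 0], [0, 0, 0], 0.085], [[0, -0.05, 0], [0, 0, 0], 0.085], [[0, 0, 0], [0, 0, 0], 0.085]]'

```text
time_s: 32.4
position: [0.5231, 0.2532, 0.1454]
tool_rot: [[-0.082, 0.008, 0.997], [-0.997, 0.002, -0.082], [-0.003, -1.0, 0.007]]
ft_force: [0.0, 0.2, -0.4]
grip_width: 0.085
```

```bash
python3 go.py .4557 .1196 .12 -94.8;python3 look.py b9 380 500
```

```text
t 32.4 pos [0.5231 0.2532 0.1454] head -94.7 tilt 0.45 grip 0.085 F [ 0.   0.2 -0.4]
final head dx 0.1388 dy 0.0254 dz -0.056 turn y 0.1
cur head dx 0.1387 dy 0.0254 dz -0.0563 turn y 0.1
```

View pics/b9.png

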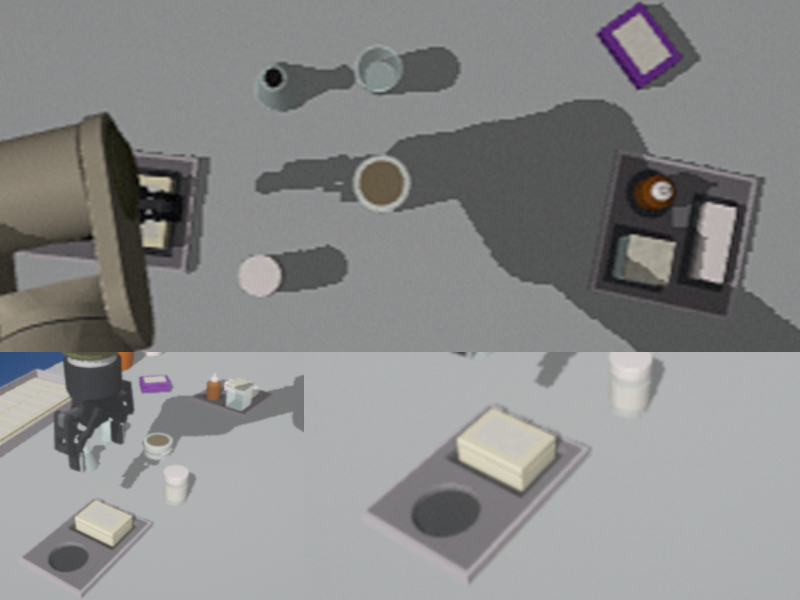

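Request:
carry_out --plan '[[[0, 0, 0], [0, -9, 0], 0.085], [[0, 0, 0], [0, -9, 0], 0.085], [[0, 0, 0], [0, -9, 0], 0.085], [[0, 0, 0], [0, -9, 0], 0.085], [[0, 0, 0], [0, -9, 0], 0.085], [[0.0194, 0, -0.0459], [0, 0, 0], 0.085], [[0.0194, 0, -0.0459], [0, 0, 0], 0.085], [[0.0194, 0, -0.0459], [0, 0, 0], 0.085]]'

```text
time_s: 33.5
position: [0.4527, 0.1181, 0.1401]
tool_rot: [[0.647, -0.003, 0.762], [-0.762, -0.0, 0.647], [-0.002, -1.0, -0.002]]
ft_force: [1.0, -0.9, 0.4]
grip_width: 0.0854
```

Request:
carry_out --plan '[[[0, 0.025, 0], [0, 0, 0], 0.085], [[0, 0.02, 0], [0, 0, 0], 0.085], [[0, 0, 0], [0, 0, 0], 0.085], [[0, 0, 0], [0, 0, 0], 0.085]]'

```text
time_s: 34.0
position: [0.4542, 0.1194, 0.0965]
tool_rot: [[0.647, -0.001, 0.763], [-0.763, 0.0, 0.647], [-0.0, -1.0, -0.0]]
ft_force: [-0.6, 0.5, 0.2]
grip_width: 0.085
```

```bash
python3 go.py .4557 .1196 .012 -49.7;python3 look.py c1 420 400
```

```text
t 34.0 pos [0.4542 0.1194 0.0965] head -49.7 tilt 0.03 grip 0.085 F [-0.6  0.5  0.2]
final head dx 0.0008 dy 0.0845 dz 0.0013 turn y 0.0
cur head dx 0.0008 dy 0.0845 dz 0.0013 turn y 0.0
```

View pics/c1.png

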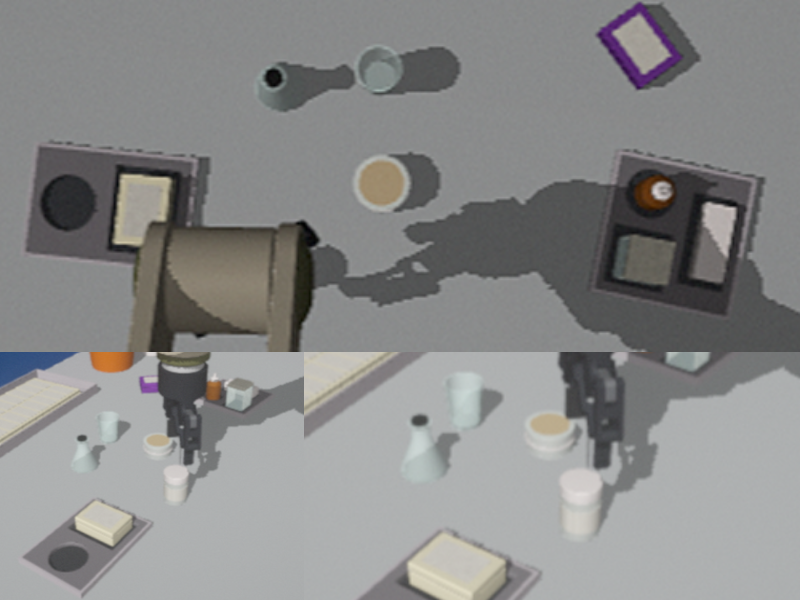

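Request:
carry_out --plan '[[[0.0008, 0.03, 0.0013], [0, 0, 0], 0.085], [[0, 0.03, 0], [0, 0, 0], 0.085], [[0, 0.02, 0], [0, 0, 0], 0.085], [[0, 0.0045, 0], [0, 0, 0], 0.085], [[0, 0, 0], [0, 0, 0], 0.085], [[0, 0, 0], [0, 0, 0], 0.06], [[0, 0, 0], [0, 0, 0], 0.06]]'

```text
time_s: 34.98
position: [0.456, 0.1195, 0.0127]
tool_rot: [[0.647, 0.001, 0.763], [-0.763, 0.0, 0.647], [0.001, -1.0, 0.001]]
ft_force: [-0.7, 0.4, 0.3]
grip_width: 0.06
```

```bash
python3 go.py .4557 .1196 .012 -49.7;python3 look.py c2 420 400
```

```text
t 34.98 pos [0.456  0.1195 0.0127] head -49.7 tilt 0.07 grip 0.06 F [-0.7  0.4  0.3]
final head dx -0.0003 dy 0.0007 dz -0.0002 turn y -0.0
cur head dx -0.0003 dy 0.0007 dz -0.0002 turn y -0.0
```

View pics/c2.png

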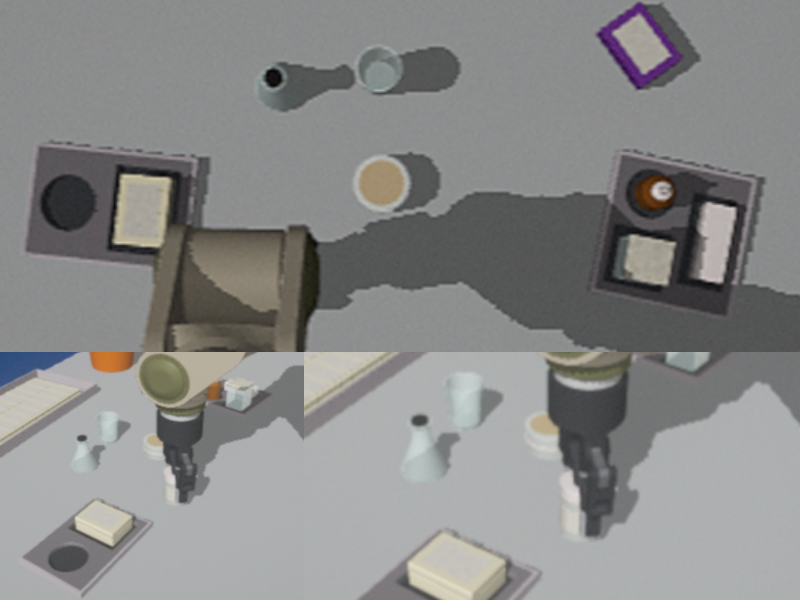

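Request:
carry_out --plan '[[[0, 0, 0], [0, 0, 0], 0.032], [[0, 0, 0], [0, 0, 0], 0.032], [[0, 0, 0], [0, 0, 0], 0.032], [[0, 0, 0], [0, 0, 0], 0.032]]' --force 30

```text
time_s: 35.58
position: [0.4556, 0.1195, 0.012]
tool_rot: [[0.647, -0.0, 0.763], [-0.763, 0.0, 0.647], [-0.0, -1.0, -0.0]]
ft_force: [-0.2, 1.1, 1.4]
grip_width: 0.0414
```

```bash
python3 go.py .5291 .3354 .10 -49.7
```

```text
t 35.58 pos [0.4556 0.1195 0.012 ] head -49.7 tilt 0.01 grip 0.0414 F [-0.2  1.1  1.4]
final head dx -0.1171 dy -0.088 dz 0.1956 turn y -0.0
cur head dx -0.1171 dy -0.088 dz 0.1956 turn y -0.0
```

Request:
carry_out --plan '[[[0, -0.02, 0], [0, 0, 0], 0.032], [[0, -0.035, 0], [0, 0, 0], 0.032], [[0, -0.035, 0], [0, 0, 0], 0.032], [[-0.0171, 0, 0.0256], [0, 0, 0], 0.032], [[-0.03, 0, 0.05], [0, 0, 0], 0.032], [[-0.03, 0, 0.05], [0, 0, 0], 0.032], [[-0.025, 0, 0.045], [0, 0, 0], 0.032], [[-0.015, 0, 0.025], [0, 0, 0], 0.032]]'

```text
time_s: 36.58
position: [0.5294, 0.3375, 0.1015]
tool_rot: [[0.648, -0.0, 0.762], [-0.762, 0.0, 0.648], [-0.0, -1.0, -0.0]]
ft_force: [0.5, -0.7, -1.1]
grip_width: 0.0413
```

Request:
carry_out --plan '[[[0, 0, 0], [0, 0, 0], 0.032], [[0, 0.02, 0], [0, 0, 0], 0.032], [[0, 0.02, 0], [0, 0, 0], 0.032], [[0, 0, 0], [0, 0, 0], 0.032], [[0, 0, 0], [0, 0, 0], 0.032]]'

```text
time_s: 37.2
position: [0.5295, 0.3349, 0.0629]
tool_rot: [[0.646, 0.001, 0.763], [-0.763, 0.0, 0.646], [0.0, -1.0, 0.001]]
ft_force: [-0.5, 0.3, -0.8]
grip_width: 0.0414
```

```bash
python3 go.py .5291 .3354 .016 -49.7;python3 look.py c3 380 500
```

```text
t 37.2 pos [0.5295 0.3349 0.0629] head -49.74 tilt 0.05 grip 0.0414 F [-0.5  0.3 -0.8]
final head dx -0.0006 dy 0.0469 dz 0.0 turn y -0.04
cur head dx -0.0006 dy 0.0469 dz 0.0 turn y -0.04
```

View pics/c3.png

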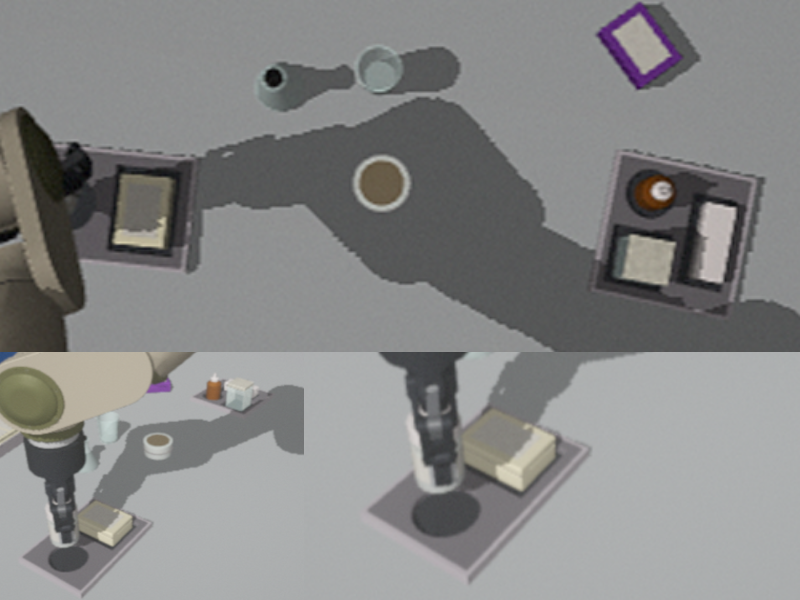

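Request:
carry_out --plan '[[[-0.0005, 0.022, 0], [0, 0, 0], 0.032], [[0, 0.013, 0], [0, 0, 0], 0.032], [[0, 0.007, 0], [0, 0, 0], 0.032], [[0, 0.0025, 0], [0, 0, 0], 0.032], [[0, 0.0015, 0], [0, 0, 0], 0.032], [[0, 0.0007, 0], [0, 0, 0], 0.032], [[0, 0, 0], [0, 0, 0], 0.032], [[0, 0, 0], [0, 0, 0], 0.032]]'

```text
time_s: 38.3
position: [0.5292, 0.3359, 0.0159]
tool_rot: [[0.647, 0.001, 0.763], [-0.763, 0.001, 0.647], [0.0, -1.0, 0.001]]
ft_force: [-1.0, 0.5, 3.6]
grip_width: 0.0411
```

```bash
python3 go.py .5291 .3354 .016 -49.7
```

```text
t 38.3 pos [0.5292 0.3359 0.0159] head -49.7 tilt 0.07 grip 0.0411 F [-1.   0.5  3.6]
final head dx 0.0003 dy -0.0001 dz -0.0004 turn y -0.0
cur head dx 0.0003 dy -0.0001 dz -0.0004 turn y -0.0
```

Request:
carry_out --plan '[[[0, -0.0003, 0], [0, 0, 0], 0.062], [[0, 0, 0], [0, 0, 0], 0.062], [[0, 0, 0], [0, 0, 0], 0.062], [[0, 0, 0], [0, 0, 0], 0.062], [[0, -0.03, 0], [0, 0, 0], 0.062], [[0, -0.05, 0], [0, 0, 0], 0.062], [[0, -0.06, 0], [0, 0, 0], 0.062], [[0, -0.05, 0], [0, 0, 0], 0.062]]'

```text
time_s: 39.3
position: [0.5288, 0.3357, 0.2081]
tool_rot: [[0.647, 0.001, 0.763], [-0.763, 0.001, 0.647], [0.0, -1.0, 0.001]]
ft_force: [0.3, -0.7, -0.5]
grip_width: 0.0624
```

Request:
carry_out --plan '[[[-0.045, 0, -0.018], [0, 0, 0], 0.062], [[-0.05, 0, -0.018], [0, 0, 0], 0.062], [[-0.05, 0, -0.018], [0, 0, 0], 0.062], [[-0.05, 0, -0.018], [0, 0, 0], 0.062], [[-0.05, 0, -0.018], [0, 0, 0], 0.062], [[-0.05, 0, -0.018], [0, 0, 0], 0.062], [[0, 0, 0], [0, 0, 0], 0.062], [[0, 0, 0], [0, 0, 0], 0.062]]'

```text
time_s: 40.3
position: [0.2559, 0.4907, 0.2056]
tool_rot: [[0.647, 0.0, 0.763], [-0.763, -0.0, 0.647], [0.0, -1.0, 0.0]]
ft_force: [0.8, -0.5, -0.8]
grip_width: 0.0621
```

```bash
python3 go.py; python3 look.py c4 380 500; cat > fin.py <<'E'
from rig import env
from h import *
pt=env.get_image("top");ps=env.get_image("side");A=np.radians
T=dict(mailer=(.501,-.3502,.004),stainjar=(.4824,-.2764,.004),dropper=(.5512,-.2894,.004),slidebox=(.5221,.2527,.004),specimen=(.5291,.3354,.004),flask=(.6595,.1122,0),beaker=(.6742,.0029,0),petri=(.5549,-.003,0))
for n,g in T.items():
    o=[]
    for p in(pt,ps):
        w=P(p,[[g[0],g[1],.03]])[0]
        ds=sorted(env.outline_of(n,p),key=lambda e:np.hypot(*(np.array(e["pixel"])[::-1]-w)))
        if ds: o.append((p,ds[0]["mask"]))
    for i in range(len(o)): print(n,i,"want",g,np.round(fit(n,[o[i]],(g[0],g[1],A([-30,-10,5])),z=g[2]),4))
E
python3 fin.py
```

```text
t 40.3 pos [0.2559 0.4907 0.2056] head -49.69 tilt 0.02 grip 0.0621 F [ 0.8 -0.5 -0.8]
mailer 0 want (0.501, -0.3502, 0.004) [  0.5004  -0.3538 -10.5031   0.0699]
mailer 1 want (0.501, -0.3502, 0.004) [  0.501   -0.3502 -30.       1.    ]
stainjar 0 want (0.4824, -0.2764, 0.004) [ 0.4801 -0.2772 -6.5767  0.0876]
stainjar 1 want (0.4824, -0.2764, 0.004) [  0.4824  -0.2764 -30.       1.    ]
dropper 0 want (0.5512, -0.2894, 0.004) [ 0.5532 -0.2927 16.0359  0.101 ]
slidebox 0 want (0.5221, 0.2527, 0.004) [ 0.5202  0.249  -4.8813  0.0911]
slidebox 1 want (0.5221, 0.2527, 0.004) [ 0.5219  0.2518 -8.5167  0.0994]
specimen 0 want (0.5291, 0.3354, 0.004) [ 0.5282  0.334  26.1337  0.0483]
specimen 1 want (0.5291, 0.3354, 0.004) [ 0.5296  0.3379 -1.9618  0.0451]
flask 0 want (0.6595, 0.1122, 0) [ 0.6602  0.1108 11.0778  0.0961]
flask 1 want (0.6595, 0.1122, 0) [0.6602 0.113  5.5977 0.0607]
beaker 0 want (0.6742, 0.0029, 0) [6.7340e-01 1.9000e-03 4.9169e+00 2.0300e-01]
beaker 1 want (0.6742, 0.0029, 0) [6.7450e-01 2.6000e-03 5.1831e+00 1.4960e-01]
petri 0 want (0.5549, -0.003, 0) [ 5.639e-01 -6.000e-04 -3.438e+00  5.972e-01]
```

View pics/c4.png

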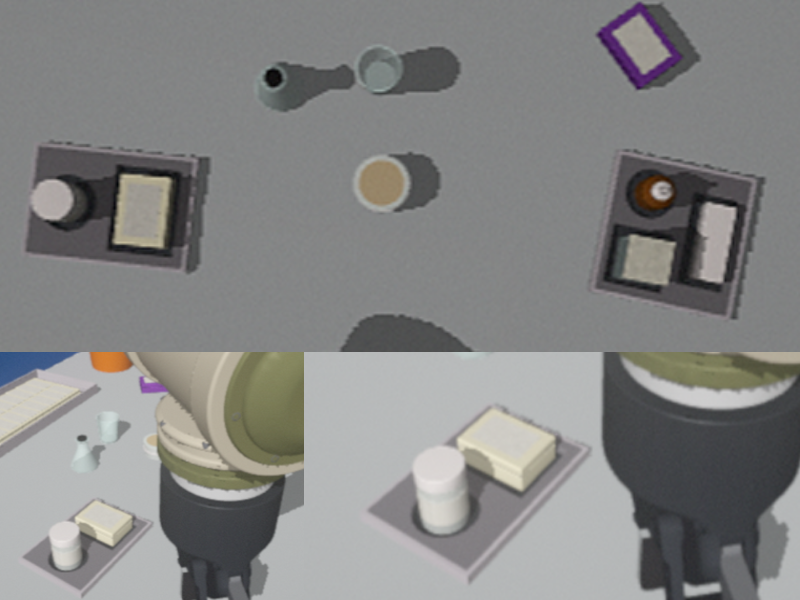

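```bash
python3 -c "
from rig import env
print(env.close_job())"
```

```text
the job is handed in; nothing more can be done
None
```

Both kits are made up and the job is handed in, at about 43 s of the 122 s allowed. I placed the things in the order asked: mailer, staining jar and dropper into the three-recess tray, then slide box and specimen jar into the two-recess tray.

**Setting down:** each thing was lowered until the wrist felt the recess floor (3–8 N), at the height expected for a floor 4 mm up, then released before I lifted away.

**Last checks:** the final top picture shows all five things in their recesses. The final side picture confirms the two in the two-recess tray and the earlier side pictures the other three. The flask and beaker measured within about 2 mm of where they started. The purple look-alike slide box was not touched.

**Checks that failed or disagreed:**
- **Final side picture:** the arm hid the three-recess tray in it. The side fits for the mailer and staining jar failed, and the dropper was not found.
- **Petri dishes:** the network's outline was poor, so the fit failed. By eye they stand where they did, at about (381, 183) in the enlarged top crop before and after.
- **Mailer, dropper and slide box:** the top-view fits put each about 4 mm off the recess centre. That is inside the 8 mm clearance.

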